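# Take down a height set-up and return the setting blocks to their case

### The job

The rail on its two stacks of setting blocks has been marked, so take the set-up down without dropping anything. Lay the beech rail in the felt-lined wooden tray, and put each of the four anodised blocks into the pocket of the block case whose floor has its colour. Everything must lie flat on the floor of its own place and be let go.

Things in the scene. Friction and masses are not known exactly. Their poses are not given: they have to be found in the camera images.
- red_block: Loose aluminium setting block, anodised red with bare ends, 90 x 36 x 40 mm (own x, y, z; the 36 mm sides are the ones to grip across), about 350 g. Origin: centre of its underside, z up. At the start it stands on the aluminium plate with the black block on it.
- blue_block: Loose aluminium setting block, anodised blue with bare ends, 84 x 36 x 35 mm (own x, y, z; the 36 mm sides are the ones to grip across), about 290 g. Origin: centre of its underside, z up. At the start it stands on the aluminium plate with the gold block on it.
- gold_block: Loose aluminium setting block, anodised gold-yellow with bare ends, 70 x 32 x 25 mm (own x, y, z; the 32 mm sides are the ones to grip across), about 150 g. Origin: centre of its underside, z up. At the start it lies on the blue block, under one end of the rail.
- black_block: Loose aluminium setting block, anodised black with bare ends, 64 x 32 x 20 mm (own x, y, z; the 32 mm sides are the ones to grip across), about 110 g. Origin: centre of its underside, z up. At the start it lies on the red block, under one end of the rail.
- beech_rail: Loose beech rail end, 45 x 138 x 45 mm (own x, y, z), 170 g: body 118 mm long (own y -49 to +69 mm), tenon 12 mm thick at its -y end. Origin: centre of its underside, z up. At the start it bridges the gold and black blocks: two stacks, each 60 mm high, about 84 mm apart along the rail, on a fixed 12 mm aluminium plate. The blocks' ends show on both sides of it.
- red_pocket: Fixed grey insert, 116 x 78 mm, one of four (2 by 2) in a low grey case with a 13 mm rim; its pocket's floor is red: the place of the red block, lengthwise. Origin: centre of the insert's underside, 3 mm above the table; x along the pocket. Floor 98 x 44 mm, 3 mm above the origin; walls 8 mm deep, leaning out to a mouth of 106 x 52 mm.
- blue_pocket: Fixed grey insert, 116 x 78 mm, one of four (2 by 2) in a low grey case with a 13 mm rim; its pocket's floor is blue: the place of the blue block, lengthwise. Origin: centre of the insert's underside, 3 mm above the table; x along the pocket. Floor 92 x 44 mm, 3 mm above the origin; walls 8 mm deep, leaning out to a mouth of 100 x 52 mm.
- gold_pocket: Fixed grey insert, 116 x 78 mm, one of four (2 by 2) in a low grey case with a 13 mm rim; its pocket's floor is gold-yellow: the place of the gold-yellow block, lengthwise. Origin: centre of the insert's underside, 3 mm above the table; x along the pocket. Floor 78 x 40 mm, 3 mm above the origin; walls 8 mm deep, leaning out to a mouth of 86 x 48 mm.
- black_pocket: Fixed grey insert, 116 x 78 mm, one of four (2 by 2) in a low grey case with a 13 mm rim; its pocket's floor is black: the place of the black block, lengthwise. Origin: centre of the insert's underside, 3 mm above the table; x along the pocket. Floor 72 x 40 mm, 3 mm above the origin; walls 8 mm deep, leaning out to a mouth of 80 x 48 mm.
- rail_tray: Fixed shallow beech tray with a grey felt floor, the rail's place, 85 x 178 mm outside, 14 mm high. Origin: centre of its underside, on the table; own y along its long side, z up. Felt floor 55 x 148 mm, 5 mm above the origin; walls 9 mm deep, leaning out to a mouth of 63 x 156 mm. The rail lies lengthwise, tenon at either end. A vice 113 mm high stands between it and the plate.
Not all that is in view belongs to the job. Leave any green look-alike of the blue_block alone.

How it is judged (in metres and radians):
At the end, for the whole second after the job is handed in: The rail lies upright side up on the felt of the tray and each block flat on the floor of the pocket of its colour: centres within 10 mm, lying along the tray or pocket within 0.2 rad, level within 0.08 rad, no more than 3 mm above the floor, at rest and released (horizontal distance between beech_rail and rail_tray below 0.01 m and z of beech_rail in the frame of rail_tray below 0.008 m and angle between each of beech_rail, red_block, blue_block, gold_block, black_block's own z axis and vertical below 0.08 rad and angle between the y axis of beech_rail and the y axis of rail_tray, either way round below 0.2 rad and linear speed of each of beech_rail, red_block, blue_block, gold_block, black_block below 0.02 m/s and contact force between each of beech_rail, red_block, blue_block, gold_block, black_block and the fingers below 0.1 N and horizontal distance between red_block and red_pocket below 0.01 m and z of red_block in the frame of red_pocket below 0.006 m and angle between the x axis of red_block and the x axis of red_pocket, either way round below 0.2 rad and horizontal distance between blue_block and blue_pocket below 0.01 m and z of blue_block in the frame of blue_pocket below 0.006 m and angle between the x axis of blue_block and the x axis of blue_pocket, either way round below 0.2 rad and horizontal distance between gold_block and gold_pocket below 0.01 m and z of gold_block in the frame of gold_pocket below 0.006 m and angle between the x axis of gold_block and the x axis of gold_pocket, either way round below 0.2 rad and horizontal distance between black_block and black_pocket below 0.01 m and z of black_block in the frame of black_pocket below 0.006 m and angle between the x axis of black_block and the x axis of black_pocket, either way round below 0.2 rad); the robot touches nothing.
It fails at once if the rail is dropped (it flies faster than 0.8 m/s, a fall of about 3 cm, with no finger on it) (linear speed of beech_rail above 0.8 m/s and contact force between beech_rail and the fingers below 0.1 N).
It fails at once if the red block is dropped (it flies faster than 0.8 m/s, a fall of about 3 cm, with no finger on it) (linear speed of red_block above 0.8 m/s and contact force between red_block and the fingers below 0.1 N).
It fails at once if the blue block is dropped (it flies faster than 0.8 m/s, a fall of about 3 cm, with no finger on it) (linear speed of blue_block above 0.8 m/s and contact force between blue_block and the fingers below 0.1 N).
It fails at once if the gold-yellow block is dropped (it flies faster than 0.8 m/s, a fall of about 3 cm, with no finger on it) (linear speed of gold_block above 0.8 m/s and contact force between gold_block and the fingers below 0.1 N).
It fails at once if the black block is dropped (it flies faster than 0.8 m/s, a fall of about 3 cm, with no finger on it) (linear speed of black_block above 0.8 m/s and contact force between black_block and the fingers below 0.1 N).
It also fails if it takes over 144 s, if anything falls off the work surface, if the arm or the gripper's body presses on something with over 40 N, if the wrist force passes 120 N, or if a joint passes its speed limit or range.

### The arm

A 6-joint arm with a two-finger parallel gripper is mounted at the origin on a cart in front of the work surface, level with it; the furniture and walls round the work are solid. World frame = base frame: x ahead of the robot, y to its left, z up, the work surface at z = 0. Lengths are in mm, angles in rad, forces in N, time in s.
With the tool pointing down it reaches from about 250 to 800 mm from the base axis. Payload 8.5 kg.
Tool frame: the origin (TCP) lies midway between the tips of the shut fingers; the grasp point (between the pads) lies 19 mm behind it; z points along the fingers, y is the line along which they close (so a half turn about z gives the same grasp; the last joint's range is limited). The gripper opens to 85 mm and grips with 20 to 120 N. Pads are 22 mm wide; open, the fingers measure 114 mm over their backs; the gripper's body (76 mm by 85 mm) begins 54 mm behind the grasp point. The pads swing forward as they close: fully open they stand 13 mm farther back than shut.
Start: joints at [-1.11, 0.238, -0.013, 1.319, 0, 1.571], TCP at [233.426, -470.2, 204.576] pointing down, gripper open.
Joint ranges: [-2.66, 2.66], [-1.03, 1.9], [-1.14, 1.46], [-1.82, 2.27], [-1.45, 1.34], [-3.14, 3.14]. Speed limits (rad/s): [2.22, 2.22, 2.79, 3.14, 3.14, 3.14].

### API

Orientations are given as a rotation vector (axis times angle).
In Python, from rig import ctrl gives the robot as it stands.
- The arm moves only by the tool servo_tool, never from a script. Its argument "increments" is a list of rows, each a list of 6 numbers: the shift along the world's x, y, z as a fraction of full scale, then the turn, a rotation vector about the world's x, y, z as a fraction of full scale. A call has 1 to 12 rows; each row shifts and turns the commanded pose from where the row before left it; what a row does not reach is not made up. Full scale, the value 1, is 0.02 m for a shift and 2 pi rad for a turn. A row lasts 1/10 s, in which the tool goes at most 50 mm and 8.59 degrees, less where a joint would pass 70% of its speed; a pose out of reach is approached as far as the arm can. A call with a number of a shift or a turn outside -1 to 1 is refused whole. A call with a gripper value outside its range is refused whole. "hand" is the opening, from 0 (shut) to 1 (fully open), set as the call begins (left out, the last holds). The fingers move at their own pace and stop on an object; "grip_force" is the grip in N (left out, the last holds). Time passes only in rows, so rows that do not move let the fingers close. It gives the time, the measured TCP pose, the force, the opening and the grip force at its end, in the units of the state.
- ctrl.get_obs(): the state, without advancing time (a new reading comes with each control period).
- ctrl.grab_frame(name): name is "scene" or "top"; returns a dict with "image" (384x512x3 uint8, blue, green, red), "depth" (384x512 float32, mm along the optical axis (not along the pixel's ray), 0 where there is no reading), "fx", "fy", "cx", "cy" (pixels), "R" (3x3) and "t" (3): a world point X has camera coordinates R X + t. Camera axes: x right, y down, z forward; pixel columns grow to the right and rows downward; lengths in mm; the calibration is good to about 2 mm. A picture is of the moment at which its call begins.
- ctrl.hand_in(): hands the job in; it is judged then, once.
The state is a dict: "clock": time; "joint_positions": joint angles; "joint_vel": joint speeds; "effort": joint torques, N m; "position": TCP position; "orientation": TCP orientation; "ft_force": force on the tool from outside, world axes, zero at the start; "wrist_torque": the same for the moment, N m; "opening": finger opening in mm; "grasp_force": force on a finger pad.
Only numpy, scipy, OpenCV 4.12 (cv2) and the standard library are available. Lean on these libraries where they do the work, as an engineer would, in place of code of your own. Each camera call takes 0.05 s, during which the arm holds its last target. There are 200 camera calls.

## Working session

There is one attempt and no reset: what is moved stays moved. The work goes in short steps, Python scripts to look and compute and a tool call to move; the robot and the scene stay as the last step left them, time stands still between calls to the robot, and variables do not carry over. Pictures are saved under pics/ and viewed, at most 14 in all, crops included, and the job is handed in when it is done.

Besides the shell and the picture viewer there is one more tool, called after "Call:" as name(argument=value, ...), one argument or row to a line, values as JSON. servo_tool: Moves the arm, as the interface text tells. Shift numbers are shares of 0.02 m and turn numbers shares of 2 pi rad, none past 1 either way. Its arguments: {"type":"object","properties":{"increments":{"type":"array"},"hand":{"type":"number"},"grip_force":{"type":"number"}},"required":["increments"]}

```bash
mkdir -p pics
cat > h.py <<'E'
import numpy as np, cv2, pickle
from rig import ctrl
def grab(n,save=None):
    f=ctrl.grab_frame(n)
    if save: cv2.imwrite('pics/'+save,f['image'])
    pickle.dump(f,open(n+'.pkl','wb'))
    return f
def xyz(f):
    d=f['depth']; v,u=np.mgrid[:d.shape[0],:d.shape[1]]
    c=np.stack([(u-f['cx'])/f['fx']*d,(v-f['cy'])/f['fy']*d,d],-1)
    return (c-np.array(f['t']).ravel())@np.array(f['R'])
def load(n): return pickle.load(open(n+'.pkl','rb'))
E
python3 - <<'E'
from h import *
for n in('top','scene'):
    f=grab(n,n+'0.png'); print(n,f['fx'],np.array(f['R']).round(3).tolist(),np.array(f['t']).round(0).tolist())
print(ctrl.get_obs())
E
```

```text
top 402.7685897180837 [[-0.03, -1.0, 0.002], [-0.993, 0.029, -0.11], [0.11, -0.006, -0.994]] [-17.0, 604.0, 1460.0]
scene 362.07222551735117 [[0.08, -0.997, -0.022], [-0.43, -0.015, -0.903], [0.899, 0.082, -0.429]] [-73.0, 327.0, 628.0]
{'clock': 0.1, 'joint_positions': array([-1.11001969e+00,  2.38735941e-01, -1.41885170e-02,  1.31921592e+00,
       -1.88235883e-05,  1.57081106e+00]), 'joint_vel': array([-0.00057247, -0.00192465,  0.00031863,  0.00187827, -0.0009069 ,
       -0.00029883]), 'effort': array([ 3.70172279e-05, -5.39720857e+01,  3.46997845e+01,  1.34060928e-02,
        6.69734263e-06,  1.91398539e-05]), 'position': array([ 233.24286995, -469.86737163,  204.02676977]), 'orientation': array([-3.05732031e+00, -7.17079934e-01,  5.10699320e-04]), 'ft_force': array([ 0.20085517,  0.01190238, -0.00476905]), 'wrist_torque': array([ 0.02736176, -0.00366428,  0.01879547]), 'grasp_force': 0.0, 'opening': 85.36124062299486}
```

View pics/top0.png

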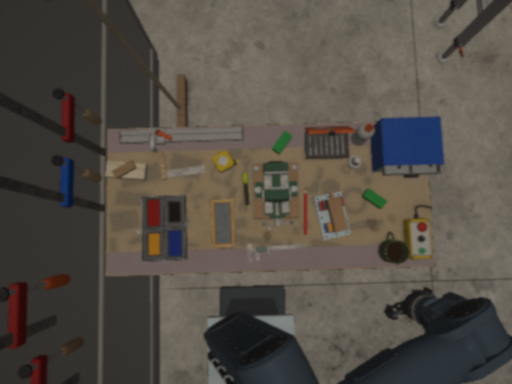

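View pics/scene0.png

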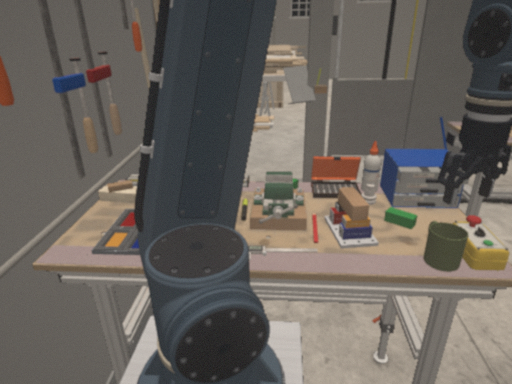

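The top view shows the case at about (164,228), with red at (153,212), black at (175,210), gold at (154,244) and blue at (175,243). The tray is at (222,223), the vice at (276,190) and the stacks on the plate at (332,215). There are green look-alikes at (283,142) and (374,198). Next I'll enlarge and measure.

Run:
```python
from h import *
f=load('top'); im=f['image']
a=cv2.resize(im[180:250,305:365],None,fx=8,fy=8,interpolation=cv2.INTER_CUBIC)
b=cv2.resize(im[190:265,135:240],None,fx=7,fy=7,interpolation=cv2.INTER_CUBIC)
cv2.imwrite('pics/a.png',a);cv2.imwrite('pics/b.png',b)
s=load('scene')['image']; cv2.imwrite('pics/c.png',cv2.resize(s[175:255,310:420],None,fx=7,fy=7,interpolation=cv2.INTER_CUBIC))
P=xyz(f)
for u,v in[(332,205),(332,215),(332,225),(222,223),(153,212),(175,210),(154,244),(175,243),(276,185),(200,250)]: print(u,v,P[v,u].round(0))
```

```text
332 205 [ 541. -296.  127.]
332 215 [ 507. -296.  120.]
332 225 [ 473. -298.   96.]
222 223 [495.  95.   9.]
153 212 [544. 353.   8.]
175 210 [549. 270.  10.]
154 244 [425. 350.   8.]
175 243 [426. 271.   9.]
276 185 [ 625. -108.   62.]
200 250 [397. 180.  -1.]
```

View pics/a.png

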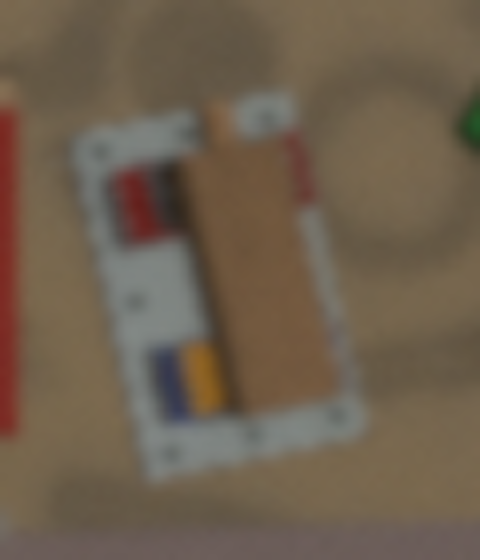

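View pics/b.png

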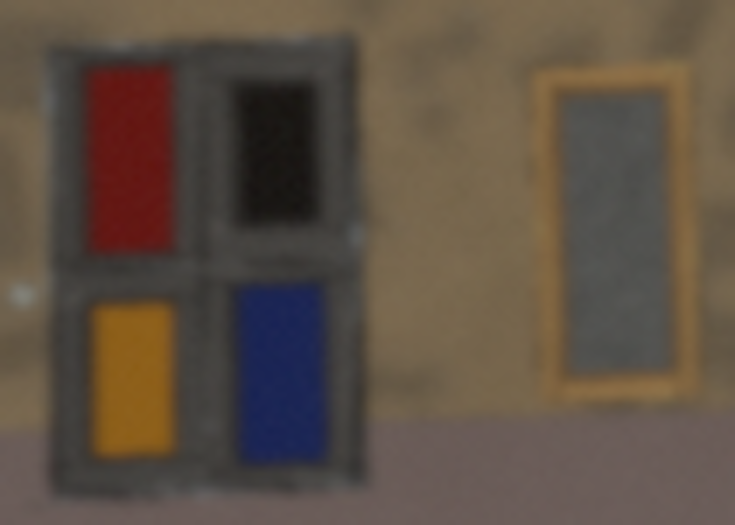

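View pics/c.png

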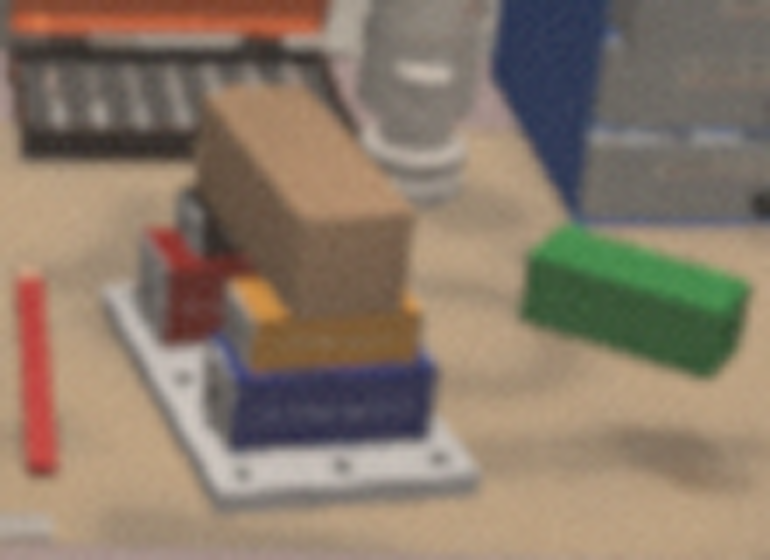

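Crop a shows the rail body top with corners at about (190,150), (290,135), (338,400) and (240,412), tenon at the far end. Red and black sit under the far end, blue and gold under the near end. Crop b shows the four coloured floors and the felt clearly. In crop c the blue block under the gold one is the real one. The green block lies apart, so I leave it alone.

```bash
cat >> h.py <<'E'
def ray(f,u,v,z):
    R=np.array(f['R']);t=np.array(f['t']).ravel()
    d=R.T@np.array([(u-f['cx'])/f['fx'],(v-f['cy'])/f['fy'],1]);o=-R.T@t
    return o+d*(z-o[2])/d[2]
def crop(f,pts,u0,v0,k,z): return np.array([ray(f,u0+(x+.5)/k-.5,v0+(y+.5)/k-.5,z)[:2] for x,y in pts])
def box(p):   # corners tl,tr,br,bl -> centre, length, width, angle of the long axis deg
    a=(p[0]+p[1]-p[2]-p[3])/2; w=(p[0]+p[3]-p[1]-p[2])/2
    return p.mean(0).round(1),np.hypot(*a).round(1),np.hypot(*w).round(1),np.degrees(np.arctan2(a[1],a[0])).round(1)
def tool():
    from scipy.spatial.transform import Rotation as Ro
    o=ctrl.get_obs(); M=Ro.from_rotvec(o['orientation']).as_matrix()
    print('t',o['clock'],'pos',o['position'].round(1),'close-axis deg',round(np.degrees(np.arctan2(M[1,1],M[0,1])),1),'tilt',M[:,2].round(3),'q',o['joint_positions'].round(2),'open',round(o['opening'],1),'F',o['ft_force'].round(1),round(o['grasp_force'],1))
E
python3 - <<'E'
from h import *
f=load('top')
print('rail',box(crop(f,[(190,150),(290,135),(338,400),(240,412)],305,180,8,117)))
for n,p in dict(red=[(85,65),(172,65),(175,250),(90,253)],black=[(238,83),(316,82),(318,222),(238,224)],gold=[(92,305),(173,302),(175,457),(94,458)],blue=[(236,286),(324,284),(327,460),(238,462)]).items(): print(n,box(crop(f,p,135,190,7,6)))
print('felt',box(crop(f,[(558,92),(664,90),(674,374),(566,377)],135,190,7,5)))
# depth-based rail top
P=xyz(f); m=(P[...,2]>109)&(P[...,2]<125)&(P[...,0]>400)&(P[...,0]<620)&(P[...,1]>-380)&(P[...,1]<-220)
q=P[m][:,:2].astype(np.float32); print(m.sum(),np.median(P[m][:,2]),cv2.minAreaRect(q))
H,S,V=[f and x for f in[1] for x in cv2.split(cv2.cvtColor(f['image'] if isinstance(f,dict) else load('top')['image'],cv2.COLOR_BGR2HSV))]
E
python3 -c "
from h import *
tool()"
```

```text
rail (array([ 510.9, -316. ]), np.float64(116.2), np.float64(43.6), np.float64(7.6))
red (array([543.3, 352.9]), np.float64(100.2), np.float64(46.1), np.float64(1.1))
black (array([543.9, 274.1]), np.float64(75.5), np.float64(42.3), np.float64(-0.0))
gold (array([425. , 351.5]), np.float64(81.3), np.float64(43.0), np.float64(0.6))
blue (array([426.6, 273. ]), np.float64(92.9), np.float64(47.0), np.float64(0.4))
felt (array([495.8,  93.9]), np.float64(152.1), np.float64(57.3), np.float64(0.6))
454 117.69214233117253 ((519.0799560546875, -312.0418701171875), (135.8568878173828, 45.83945846557617), 11.092497825622559)
t 0.1 pos [ 233.2 -469.9  204. ] close-axis deg -63.6 tilt [-0.001  0.001 -1.   ] q [-1.11  0.24 -0.01  1.32 -0.    1.57] open 85.4 F [ 0.2  0.  -0. ] 0.0
```

Call:
servo_tool(
  increments=[
    [1,0.55,0,0,0,-0.004],
    [1,0.55,0,0,0,-0.004],
    [1,0.55,0,0,0,-0.004],
    [1,0.55,0,0,0,-0.004],
    [1,0.55,0,0,0,-0.004],
    [1,0.55,0,0,0,-0.004],
    [1,0.55,0,0,0,-0.004],
    [1,0.55,0,0,0,-0.004],
    [1,0.55,0,0,0,-0.004],
    [1,0.55,0,0,0,-0.004],
    [1,0.55,0,0,0,-0.004],
    [1,0.55,0,0,0,-0.004],
  ],
)

```text
clock: 1.3
position: [474.0, -337.5, 204.2]
orientation: [-3.131, -0.248, 0.001]
ft_force: [0.3, -0.1, -0.1]
opening: 85.4
grasp_force: 0.0
```

Run:
```python
from h import *
tool()
f=load('top');P=xyz(f); m=(abs(P[...,2]-117.5)<6)&(P[...,0]>450)&(P[...,0]<572)&(P[...,1]>-380)&(P[...,1]<-220)
# rail: edges by row: fit lines of left/right sides
vs=np.unique(np.where(m)[0]); L=[];R=[]
for v in vs:
    u=np.where(m[v])[0]
    if len(u)>8: L.append(ray(f,u[0]-.5,v,117)[:2]);R.append(ray(f,u[-1]+.5,v,117)[:2])
for E in(L,R):
    E=np.array(E); l=cv2.fitLine(E.astype(np.float32),cv2.DIST_HUBER,0,.01,.01).ravel(); print(np.degrees(np.arctan(l[1]/l[0])),'y at x=513:',l[3]+(513-l[2])*l[1]/l[0],E[:,0].min(),E[:,0].max())
```

```text
t 1.3 pos [ 474.  -337.5  204.2] close-axis deg -80.9 tilt [-0.001  0.001 -1.   ] q [-0.62  0.34  0.13  1.36  0.    2.36] open 85.4 F [ 0.3 -0.1 -0.1] 0.0
10.773355 y at x=513: -289.51654 458.57292940916915 566.6895956397278
11.430755 y at x=513: -336.18448 457.1268936958831 565.7576045714828
```

Call:
servo_tool(
  increments=[
    [0.177,0.111,0,0,0,0.023],
    [0.177,0.111,0,0,0,0.023],
    [0.177,0.111,0,0,0,0.023],
    [0.177,0.111,0,0,0,0.023],
    [0.177,0.111,0,0,0,0.023],
    [0.177,0.111,0,0,0,0.023],
    [0.177,0.111,0,0,0,0.023],
    [0.177,0.111,0,0,0,0.023],
    [0.177,0.111,0,0,0,0.023],
    [0.177,0.111,0,0,0,0.023],
    [0.177,0.111,0,0,0,0.023],
  ],
)

```text
clock: 2.4
position: [512.3, -313.6, 204.1]
orientation: [-2.007, -2.415, 0.0]
ft_force: [-0.5, 0.7, 1.1]
opening: 85.3
grasp_force: 0.0
```

Call:
servo_tool(
  increments=[
    [0,0,-0.25,0,0,0.023],
    [0,0,-0.25,0,0,0.023],
    [0,0,-0.25,0,0,0.023],
    [0,0,-0.25,0,0,0.023],
    [0,0,-0.25,0,0,0.023],
    [0,0,-0.25,0,0,0.023],
    [0,0,-0.25,0,0,0.023],
    [0,0,-0.25,0,0,0.023],
    [0,0,-0.25,0,0,0.023],
    [0,0,-0.25,0,0,0.023],
    [0,0,-0.25,0,0,0.023],
    [0,0,0,0,0,0],
  ],
)

```text
clock: 3.6
position: [511.8, -313.5, 148.5]
orientation: [0.312, -3.124, -0.002]
ft_force: [0.5, 0.2, 0.2]
opening: 85.5
grasp_force: 0.0
```

```bash
python3 -c "
from h import *
tool()"
```

```text
t 3.6 pos [ 511.8 -313.5  148.5] close-axis deg 101.4 tilt [-0.002  0.001 -1.   ] q [-0.55  0.39  0.06  1.25 -0.   -0.75] open 85.5 F [0.5 0.2 0.2] 0.0
```

Call:
servo_tool(
  increments=[
    [0,0,-0.65,0,0,0],
    [0,0,-0.65,0,0,0],
    [0,0,-0.65,0,0,0],
    [0,0,-0.65,0,0,0],
    [0,0,-0.5,0,0,0],
    [0,0,-0.2,0,0,0],
    [0,0,0,0,0,0],
    [0,0,0,0,0,0],
  ],
)

```text
clock: 4.4
position: [512.6, -313.9, 84.0]
orientation: [-0.308, 3.126, -0.001]
ft_force: [0.6, -0.4, 0.4]
opening: 85.5
grasp_force: 0.0
```

Call:
servo_tool(
  increments=[
    [0,0,0,0,0,0],
    [0,0,0,0,0,0],
    [0,0,0,0,0,0],
    [0,0,0,0,0,0],
    [0,0,0,0,0,0],
    [0,0,0,0,0,0],
    [0,0,0,0,0,0],
    [0,0,0,0,0,0],
    [0,0,0,0,0,0],
    [0,0,0,0,0,0],
  ],
  hand=0.3,
  grip_force=40,
)

```text
clock: 5.4
position: [512.6, -314.0, 84.3]
orientation: [-0.309, 3.126, -0.001]
ft_force: [-0.9, -0.4, 6.1]
opening: 43.4
grasp_force: 40.3
```

Call:
servo_tool(
  increments=[
    [0,0,0.1,0,0,0],
    [0,0,0.2,0,0,0],
    [0,0,0.4,0,0,0],
    [0,0,0.7,0,0,0],
    [0,0,0.8,0,0,0],
    [0,0,0.8,0,0,0],
    [0,0,0.8,0,0,0],
    [0,0,0.7,0,0,0],
    [0,0,0.6,0,0,0],
    [0,0,0.4,0,0,0],
    [0,0,0,0,0,0],
  ],
)

```text
clock: 6.5
position: [512.9, -314.1, 194.7]
orientation: [-0.309, 3.125, -0.002]
ft_force: [-0.1, 0.2, -1.7]
opening: 43.2
grasp_force: 41.0
```

Run:
```python
from h import *
tool()
a=grab('top')['image'][180:250,305:365];b=grab('scene')['image'][150:255,310:420]
a=cv2.resize(a,(394,460),interpolation=cv2.INTER_CUBIC);b=cv2.resize(b,(400,382),interpolation=cv2.INTER_CUBIC)
c=np.zeros((460,794,3),np.uint8);c[:,:394]=a;c[:382,394:]=b;cv2.imwrite('pics/d.png',c)
```

```text
t 6.5 pos [ 512.9 -314.1  194.7] close-axis deg 101.3 tilt [ 0.002 -0.001 -1.   ] q [-0.55  0.37  0.15  1.35 -0.   -0.75] open 43.2 F [-0.1  0.2 -1.7] 41.0
```

View pics/d.png

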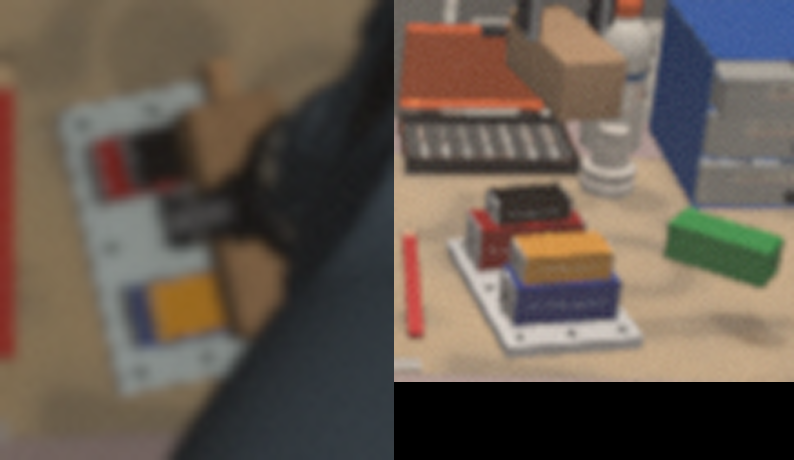

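The rail hangs level in the fingers. The gold and black blocks still sit on their blocks (gold ~ (190,305), black ~ (160,160) in the left crop). I'm carrying the rail to the tray over the vice.

Call:
servo_tool(
  increments=[
    [-0.05,0.3,0,0,0,-0.0014],
    [-0.05,0.7,0,0,0,-0.0014],
    [-0.06,1,0,0,0,-0.0014],
    [-0.06,1,0,0,0,-0.0014],
    [-0.06,1,0,0,0,-0.0014],
    [-0.06,1,0,0,0,-0.0014],
    [-0.06,1,0,0,0,-0.0014],
    [-0.06,1,0,0,0,-0.0014],
    [-0.06,1,0,0,0,-0.0014],
    [-0.06,1,0,0,0,-0.0014],
    [-0.06,1,0,0,0,-0.0014],
    [-0.06,1,0,0,0,-0.0014],
  ],
)

```text
clock: 7.8
position: [497.5, -92.0, 193.3]
orientation: [0.143, -3.138, -0.0]
ft_force: [-0.8, 0.4, -2.3]
opening: 43.4
grasp_force: 41.0
```

Call:
servo_tool(
  increments=[
    [-0.05,1,0,0,0,-0.0014],
    [-0.05,1,0,0,0,-0.0014],
    [-0.05,1,0,0,0,-0.0014],
    [-0.05,1,0,0,0,-0.0014],
    [-0.05,1,0,0,0,-0.0014],
    [-0.05,1,0,0,0,-0.0014],
    [-0.05,1,0,0,0,-0.0014],
    [-0.05,1,0,0,0,-0.0014],
    [-0.05,0.9,0,0,0,-0.0017],
    [0,0.5,0,0,0,0],
    [0,0,0,0,0,0],
    [0,0,0,0,0,0],
  ],
)

```text
clock: 9.0
position: [489.0, 94.1, 193.4]
orientation: [0.017, -3.141, 0.001]
ft_force: [-0.5, 0.2, -1.5]
opening: 43.1
grasp_force: 41.0
```

Run:
```python
from h import *
tool()
a=grab('top')['image'][180:260,190:270];b=grab('scene')['image'][130:255,200:320]
a=cv2.resize(a,(394,394),interpolation=cv2.INTER_CUBIC);b=cv2.resize(b,(400,416),interpolation=cv2.INTER_CUBIC)
c=np.zeros((460,794,3),np.uint8);c[:394,:394]=a;c[:416,394:]=b;cv2.imwrite('pics/e.png',c)
f=load('top');P=xyz(f);m=(P[...,0]>380)&(P[...,0]<600)&(abs(P[...,1]-94)<60)&(P[...,2]>205)&(P[...,2]<240);print(m.sum(),cv2.minAreaRect(P[m][:,:2].astype(np.float32)))
```

```text
t 9.0 pos [489.   94.1 193.4] close-axis deg 90.6 tilt [-0. -0. -1.] q [ 0.19  0.2  -0.1   1.28 -0.    0.18] open 43.1 F [-0.5  0.2 -1.5] 41.0
2 ((539.6056518554688, 73.69367980957031), (3.757091999053955, 0.0), -173.31752014160156)
```

View pics/e.png

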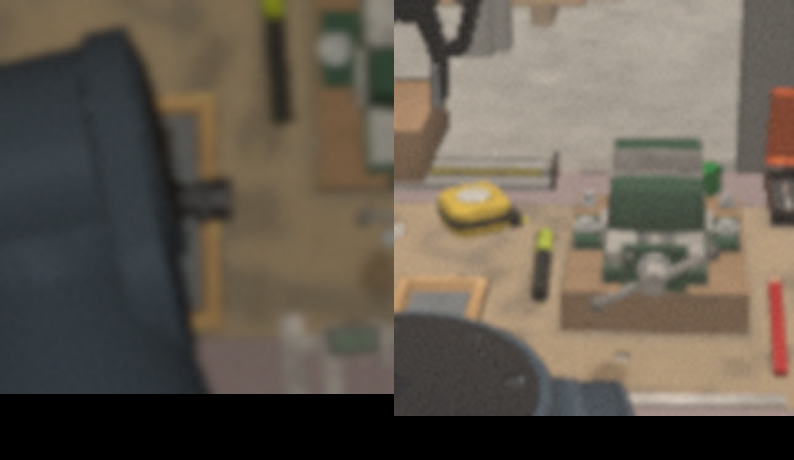

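The arm covers most of the tray, but the wrist pose agrees with the measured tray centre. Lowering.

Call:
servo_tool(
  increments=[
    [0,0,-0.5,0,0,0],
    [0,0,-1,0,0,0],
    [0,0,-1,0,0,0],
    [0,0,-1,0,0,0],
    [0,0,-1,0,0,0],
    [0,0,-1,0,0,0],
    [0,0,-0.9,0,0,0],
    [0,0,-0.7,0,0,0],
    [0,0,-0.5,0,0,0],
    [0,0,-0.4,0,0,0],
    [0,0,-0.3,0,0,0],
    [0,0,-0.2,0,0,0],
  ],
)

```text
clock: 10.3
position: [489.5, 94.1, 23.3]
orientation: [-0.016, 3.141, -0.0]
ft_force: [-0.2, 1.2, -1.3]
opening: 43.4
grasp_force: 41.0
```

Call:
servo_tool(
  increments=[
    [0,0,-0.1,0,0,0],
    [0,0,-0.1,0,0,0],
    [0,0,0,0,0,0],
  ],
)

```text
clock: 10.6
position: [489.5, 94.2, 19.6]
orientation: [-0.016, 3.141, -0.0]
ft_force: [0.4, -0.8, -2.1]
opening: 43.3
grasp_force: 41.0
```

Call:
servo_tool(
  increments=[
    [0,0,-0.08,0,0,0],
    [0,0,-0.05,0,0,0],
    [0,0,0,0,0,0],
  ],
)

```text
clock: 10.9
position: [489.6, 94.3, 17.3]
orientation: [-0.016, 3.141, 0.0]
ft_force: [-0.2, -0.2, 2.2]
opening: 43.2
grasp_force: 41.4
```

Call:
servo_tool(
  increments=[
    [0,0,0,0,0,0],
    [0,0,0,0,0,0],
    [0,0,0,0,0,0],
    [0,0,0,0,0,0],
    [0,0,0,0,0,0],
    [0,0,0,0,0,0],
  ],
  hand=1,
)

```text
clock: 11.5
position: [489.4, 94.2, 17.0]
orientation: [-0.016, 3.142, -0.0]
ft_force: [0.1, -1.0, -0.3]
opening: 85.4
grasp_force: 0.0
```

Call:
servo_tool(
  increments=[
    [0,0,0.4,0,0,0],
    [0,0,0.8,0,0,0],
    [0,0,1,0,0,0],
    [0,0,1,0,0,0],
    [0,0,1,0,0,0],
    [0,0,1,0,0,0],
    [0,0,1,0,0,0],
    [0,0,1,0,0,0],
    [0,0,0.5,0,0,0],
  ],
)

```text
clock: 12.4
position: [490.0, 94.3, 173.1]
orientation: [-0.016, 3.139, 0.001]
ft_force: [-0.1, -0.2, 0.8]
opening: 85.1
grasp_force: 0.0
```

Call:
servo_tool(
  increments=[
    [0,-1,0,0,0,-0.018],
    [0,-1,0,0,0,-0.018],
    [0,-1,0,0,0,-0.018],
    [0,-1,0,0,0,-0.018],
    [0,-1,0,0,0,-0.018],
    [0,-1,0,0,0,-0.018],
    [0,-1,0,0,0,-0.018],
    [0,-1,0,0,0,-0.018],
    [0,-1,0,0,0,-0.018],
    [0,-1,0,0,0,-0.018],
    [0,-1,0,0,0,-0.018],
    [0,-1,0,0,0,-0.018],
  ],
)

```text
clock: 13.6
position: [489.1, -146.6, 170.9]
orientation: [-1.965, -2.451, 0.0]
ft_force: [-0.4, 0.3, -0.1]
opening: 85.5
grasp_force: 0.0
```

Run:
```python
from h import *
tool()
f=grab('top');i=f['image']
g=np.zeros((560,790,3),np.uint8)
a=cv2.resize(i[180:250,305:365],(480,560),interpolation=cv2.INTER_CUBIC);g[:,:480]=a
g[:560,480:787]=cv2.resize(i[188:258,202:240],(304,560),interpolation=cv2.INTER_CUBIC)[:, :307] if 0 else cv2.resize(i[188:258,202:240],(307,560),interpolation=cv2.INTER_CUBIC)
cv2.imwrite('pics/f.png',g)
```

```text
t 13.6 pos [ 489.1 -146.6  170.9] close-axis deg 12.6 tilt [-0.  0. -1.] q [-0.29  0.23 -0.11  1.23 -0.    1.06] open 85.5 F [-0.4  0.3 -0.1] 0.0
```

View pics/f.png

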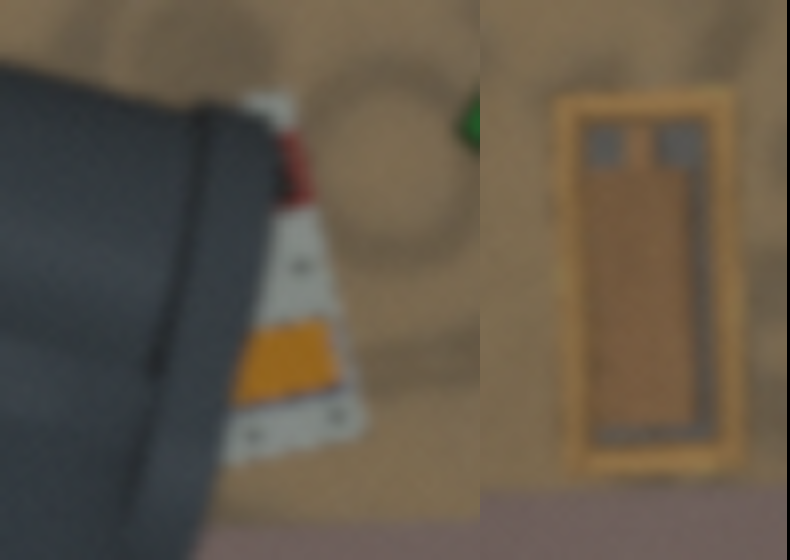

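The rail lies in the tray with the tenon at the far end (rail top corners (585,168), (685,168), (692,425), (595,428)). I'll move the arm aside and measure the blocks and the rail.

Call:
servo_tool(
  increments=[
    [0,1,0,0,0,0],
    [0,1,0,0,0,0],
    [0,1,0,0,0,0],
    [0,1,0,0,0,0],
    [0,1,0,0,0,0],
    [0,0,0,0,0,0],
  ],
)

```text
clock: 14.25
position: [489.1, -43.9, 170.9]
orientation: [-1.955, -2.458, -0.0]
ft_force: [-0.8, 0.0, 0.3]
opening: 85.2
grasp_force: 0.0
```

Run:
```python
from h import *
f0=load('top')
def k(p,z): return crop(f0,[((x-480)/307*304,y) for x,y in p],202,188,8,z)
print('rail body top',box(k([(585,168),(685,168),(692,425),(595,428)],50)))
print('felt',box(k([(582,125),(706,122),(716,442),(594,445)],5)))
print('outer',box(k([(555,97),(733,92),(748,468),(570,472)],14)))
f=grab('top');i=f['image']
cv2.imwrite('pics/g.png',cv2.resize(i[180:250,305:365],(480,560),interpolation=cv2.INTER_CUBIC))
P=xyz(f)
m=(abs(P[...,2]-72)<7)&(abs(P[...,1]+310)<70)&(abs(P[...,0]-510)<90)
n,l=cv2.connectedComponents(m.astype(np.uint8))
for j in range(1,n):
    q=P[l==j]
    if len(q)>40: print(len(q),np.median(q[:,2]),cv2.minAreaRect(q[:,:2].astype(np.float32)))
q=P[(abs(P[...,2]-50)<7)&(abs(P[...,1]-94)<45)&(abs(P[...,0]-495)<100)];print('rail',len(q),np.median(q[:,2]),cv2.minAreaRect(q[:,:2].astype(np.float32)))
```

```text
rail body top (array([487.4,  94.9]), np.float64(117.2), np.float64(44.3), np.float64(0.7))
felt (array([495.3,  93.8]), np.float64(149.7), np.float64(57.0), np.float64(0.8))
outer (array([495.7,  92.1]), np.float64(174.6), np.float64(82.0), np.float64(1.1))
157 72.45566688647384 ((555.3116455078125, -306.94354248046875), (31.71043586730957, 65.00312805175781), 12.497597694396973)
171 72.70133904987769 ((472.4033203125, -319.723388671875), (31.738866806030273, 70.34571838378906), 10.327160835266113)
rail 410 50.88046310064178 ((495.7635498046875, 95.76837158203125), (44.302955627441406, 134.4930877685547), 89.14742279052734)
```

View pics/g.png

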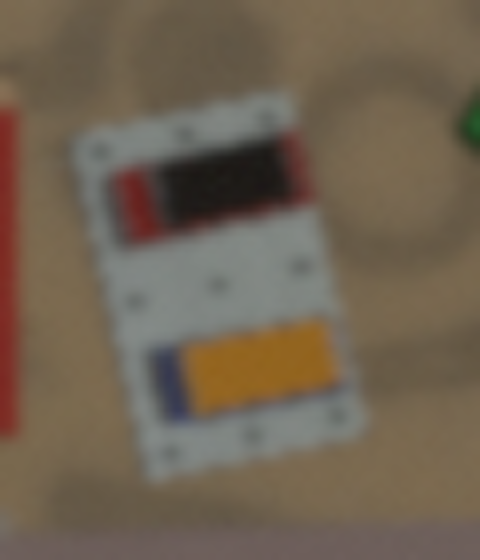

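Rail centre is at about (496,95) and the tray centre at (495.6,93), so it is within tolerance. Black is at (555,-307) and gold at (472,-320), both with tops at z 72. Black first.

Call:
servo_tool(
  increments=[
    [0.23,-0.94,0,0,0,0],
    [0.23,-0.94,0,0,0,0],
    [0.23,-0.94,0,0,0,0],
    [0.23,-0.94,0,0,0,0],
    [0.23,-0.94,0,0,0,0],
    [0.23,-0.94,0,0,0,0],
    [0.23,-0.94,0,0,0,0],
    [0.23,-0.94,0,0,0,0],
    [0.23,-0.94,0,0,0,0],
    [0.23,-0.94,0,0,0,0],
    [0.23,-0.94,0,0,0,0],
    [0.23,-0.94,0,0,0,0],
  ],
  hand=0.75,
)

```text
clock: 15.5
position: [544.8, -273.0, 170.9]
orientation: [-1.959, -2.456, 0.0]
ft_force: [0.2, 0.7, 0.2]
opening: 64.4
grasp_force: 0.0
```

Call:
servo_tool(
  increments=[
    [0.27,-0.94,0,0,0,0],
    [0.25,-0.94,0,0,0,0],
    [0,0,-1,0,0,0],
    [0,0,-1,0,0,0],
    [0,0,-1,0,0,0],
    [0,0,0,0,0,0],
    [0,0,0,0,0,0],
  ],
)

```text
clock: 16.2
position: [554.9, -309.4, 111.1]
orientation: [-1.959, -2.455, 0.0]
ft_force: [0.5, 0.7, 0.5]
opening: 63.9
grasp_force: 0.0
```

```bash
python3 -c "
from h import *
tool()"
```

```text
t 16.2 pos [ 554.9 -309.4  111.1] close-axis deg 12.8 tilt [-0.001  0.    -1.   ] q [-0.51  0.47  0.09  1.19 -0.    0.84] open 63.9 F [0.5 0.7 0.5] 0.0
```

Call:
servo_tool(
  increments=[
    [0,0.12,-0.6,0,0,0],
    [0,0,-0.6,0,0,0],
    [0,0,-0.5,0,0,0],
    [0,0,-0.4,0,0,0],
    [0,0,-0.3,0,0,0],
    [0,0,0,0,0,0],
    [0,0,0,0,0,0],
  ],
)

```text
clock: 16.9
position: [555.0, -306.6, 63.0]
orientation: [-1.959, -2.456, 0.0]
ft_force: [0.0, -0.2, -0.2]
opening: 63.9
grasp_force: 0.0
```

Call:
servo_tool(
  increments=[
    [0,0,0,0,0,0],
    [0,0,0,0,0,0],
    [0,0,0,0,0,0],
    [0,0,0,0,0,0],
    [0,0,0,0,0,0],
    [0,0,0,0,0,0],
    [0,0,0,0,0,0],
    [0,0,0,0,0,0],
  ],
  hand=0.2,
  grip_force=50,
)

```text
clock: 17.7
position: [554.9, -306.6, 62.9]
orientation: [-1.959, -2.456, 0.0]
ft_force: [-0.4, -0.0, 1.0]
opening: 17.3
grasp_force: 0.0
```

Call:
servo_tool(
  increments=[
    [0,0,0.1,0,0,0],
    [0,0,0.2,0,0,0],
    [0,0,0.4,0,0,0],
    [0,0,0.8,0,0,0],
    [0,0,1,0,0,0],
    [0,0,1,0,0,0],
    [0,0,1,0,0,0],
    [0,0,0.8,0,0,0],
    [0,0,0.5,0,0,0],
    [0,0,0,0,0,0],
  ],
)

```text
clock: 18.7
position: [555.7, -306.9, 180.8]
orientation: [1.958, 2.454, 0.001]
ft_force: [1.0, 0.2, 0.3]
opening: 16.8
grasp_force: 0.0
```

The fingers closed to 17 mm without gripping anything. Checking what happened.

Run:
```python
from h import *
a=grab('top')['image'][180:250,305:365];b=grab('scene')['image'][150:255,310:420]
a=cv2.resize(a,(394,460),interpolation=cv2.INTER_CUBIC);b=cv2.resize(b,(400,382),interpolation=cv2.INTER_CUBIC)
c=np.zeros((460,794,3),np.uint8);c[:,:394]=a;c[:382,394:]=b;cv2.imwrite('pics/i.png',c)
```

```text
(no output)
```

View pics/i.png

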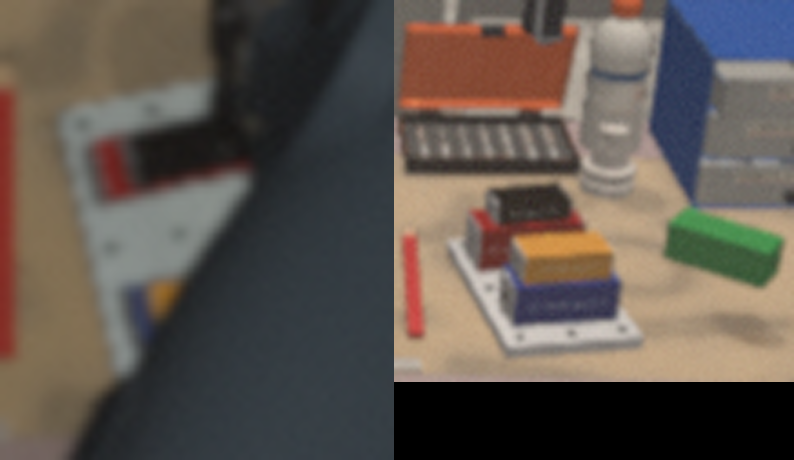

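The stack is undisturbed. The fingertips passed above the black block, so the tips sit about 9 mm or more above the TCP at this opening. I'll grip lower.

Call:
servo_tool(
  increments=[
    [0,0,-0.5,0,0,0],
    [0,0,-1,0,0,0],
    [0,0,-1,0,0,0],
    [0,0,-1,0,0,0],
    [0,0,-0.9,0,0,0],
    [0,0,-0.7,0,0,0],
    [0,0,-0.5,0,0,0],
    [0,0,-0.4,0,0,0],
    [0,0,-0.2,0,0,0],
    [0,0,0,0,0,0],
    [0,0,0,0,0,0],
  ],
  hand=0.75,
)

```text
clock: 19.9
position: [555.3, -306.8, 55.4]
orientation: [1.959, 2.455, 0.0]
ft_force: [-0.5, 0.4, 0.4]
opening: 64.0
grasp_force: 0.0
```

Call:
servo_tool(
  increments=[
    [0,0,0,0,0,0],
    [0,0,0,0,0,0],
    [0,0,0,0,0,0],
    [0,0,0,0,0,0],
    [0,0,0,0,0,0],
    [0,0,0,0,0,0],
    [0,0,0,0,0,0],
    [0,0,0,0,0,0],
  ],
  hand=0.2,
)

```text
clock: 20.7
position: [555.0, -306.6, 55.0]
orientation: [-1.959, -2.456, 0.0]
ft_force: [0.8, 0.9, -0.2]
opening: 17.0
grasp_force: 0.0
```

Call:
servo_tool(
  increments=[
    [0,0,0,0,0,0],
    [0,0,0,0,0,0],
    [0,0,0,0,0,0],
    [0,0,0,0,0,0],
    [0,0,-0.15,0,0,0],
    [0,0,-0.1,0,0,0],
    [0,0,0,0,0,0],
  ],
  hand=0.75,
)

```text
clock: 21.4
position: [554.7, -306.4, 49.5]
orientation: [-1.959, -2.455, 0.0]
ft_force: [0.6, 0.9, 0.2]
opening: 64.2
grasp_force: 0.0
```

Call:
servo_tool(
  increments=[
    [0,0,0,0,0,0],
    [0,0,0,0,0,0],
    [0,0,0,0,0,0],
    [0,0,0,0,0,0],
    [0,0,0,0,0,0],
    [0,0,0,0,0,0],
    [0,0,0,0,0,0],
    [0,0,0,0,0,0],
  ],
  hand=0.25,
)

```text
clock: 22.2
position: [554.9, -306.6, 50.0]
orientation: [-1.959, -2.456, 0.0]
ft_force: [-0.5, 0.4, -0.2]
opening: 21.4
grasp_force: 0.0
```

Run:
```python
from h import *
tool()
a=grab('top')['image'][180:250,305:365];b=grab('scene')['image'][150:255,310:420]
a=cv2.resize(a,(394,460),interpolation=cv2.INTER_CUBIC);b=cv2.resize(b,(400,382),interpolation=cv2.INTER_CUBIC)
c=np.zeros((460,794,3),np.uint8);c[:,:394]=a;c[:382,394:]=b;cv2.imwrite('pics/j.png',c)
```

```text
t 22.2 pos [ 554.9 -306.6   50. ] close-axis deg 12.8 tilt [-0.  0. -1.] q [-0.5   0.51 -0.01  1.06 -0.    0.84] open 21.4 F [-0.5  0.4 -0.2] 0.0
```

View pics/j.png

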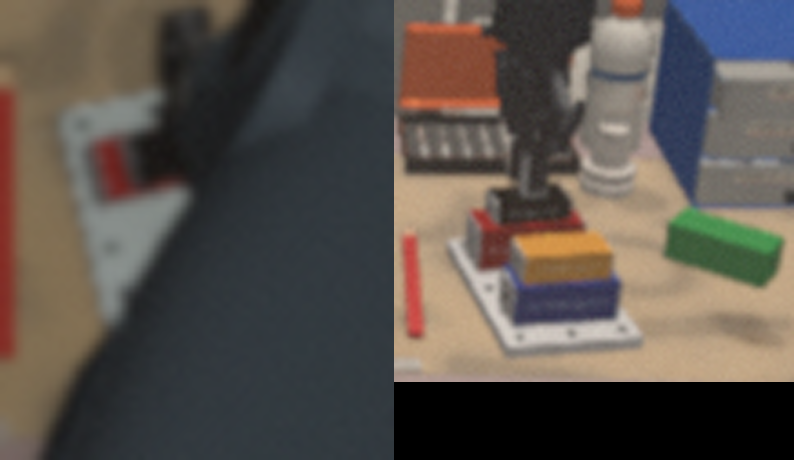

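Run:
```python
from h import *
f=load('scene');P=xyz(f)
for v in range(188,212,2): print(v,[tuple(int(c) for c in P[v,u]) for u in (343,347,350,354)])
```

```text
188 [(559, -296, 116), (530, -301, 130), (510, -306, 139), (517, -318, 136)]
190 [(565, -297, 107), (524, -301, 126), (509, -306, 133), (512, -318, 132)]
192 [(563, -298, 101), (535, -304, 115), (511, -307, 126), (517, -319, 124)]
194 [(563, -298, 95), (533, -304, 109), (538, -313, 107), (727, -365, 18)]
196 [(565, -299, 88), (533, -304, 103), (529, -312, 105), (727, -366, 10)]
198 [(563, -299, 82), (533, -305, 97), (533, -313, 97), (732, -368, 0)]
200 [(712, -327, 1), (530, -305, 92), (535, -314, 89), (569, -333, 73)]
202 [(555, -299, 73), (530, -305, 85), (539, -316, 81), (559, -331, 71)]
204 [(544, -297, 72), (541, -308, 73), (541, -317, 74), (546, -329, 71)]
206 [(535, -296, 70), (535, -308, 70), (538, -317, 68), (539, -329, 68)]
208 [(537, -297, 62), (537, -309, 62), (538, -317, 62), (542, -330, 60)]
210 [(533, -297, 57), (537, -309, 56), (539, -318, 55), (541, -330, 54)]
```

The depth image puts the near fingertip at about z 77–82 with the TCP reported at 50, so the tips sit roughly 28 mm above the reported TCP. I'll touch the block's top to measure this exactly.

Call:
servo_tool(
  increments=[
    [0,0,-0.1,0,0,0],
    [0,0,-0.1,0,0,0],
    [0,0,0,0,0,0],
  ],
)

```text
clock: 22.6
position: [554.9, -306.5, 45.7]
orientation: [-1.959, -2.455, 0.0]
ft_force: [0.2, -0.9, -0.4]
opening: 21.2
grasp_force: 0.0
```

Call:
servo_tool(
  increments=[
    [0,0,-0.1,0,0,0],
    [0,0,0,0,0,0],
  ],
)

```text
clock: 22.8
position: [555.0, -306.6, 45.4]
orientation: [1.959, 2.455, 0.0]
ft_force: [-3.8, 2.3, 12.7]
opening: 21.4
grasp_force: 6.4
```

Call:
servo_tool(
  increments=[
    [0,0,-0.05,0,0,0],
    [0,0,0,0,0,0],
  ],
)

```text
clock: 23.0
position: [555.1, -306.6, 45.4]
orientation: [1.958, 2.454, 0.0]
ft_force: [-6.0, 3.5, 19.9]
opening: 21.3
grasp_force: 10.2
```

Touch at TCP 45.5, so the tips are 26.5 mm above the TCP at 21 mm opening. I'll use about 27.5 when gripping 32 mm.

Call:
servo_tool(
  increments=[
    [0,0,0.5,0,0,0],
    [0,0,0,0,0,0],
    [0,0,0,0,0,0],
    [0,0,0,0,0,0],
    [0,0,0,0,0,0],
    [0,0,-0.4,0,0,0],
    [0,0,-0.4,0,0,0],
    [0,0,0,0,0,0],
    [0,0,0,0,0,0],
  ],
  hand=0.75,
)

```text
clock: 23.9
position: [554.6, -306.4, 36.3]
orientation: [-1.959, -2.455, 0.0]
ft_force: [0.2, 0.2, 1.4]
opening: 64.0
grasp_force: 0.0
```

Call:
servo_tool(
  increments=[
    [0,0,-0.08,0,0,0],
    [0,0,0,0,0,0],
  ],
)

```text
clock: 24.1
position: [555.0, -306.6, 35.4]
orientation: [1.959, 2.456, -0.0]
ft_force: [0.6, 0.7, 0.5]
opening: 64.5
grasp_force: 0.0
```

Call:
servo_tool(
  increments=[
    [0,0,0,0,0,0],
    [0,0,0,0,0,0],
    [0,0,0,0,0,0],
    [0,0,0,0,0,0],
    [0,0,0,0,0,0],
    [0,0,0,0,0,0],
    [0,0,0,0,0,0],
    [0,0,0,0,0,0],
  ],
  hand=0.25,
)

```text
clock: 24.9
position: [555.2, -306.7, 35.8]
orientation: [1.959, 2.455, 0.0]
ft_force: [-0.6, 0.2, 5.2]
opening: 30.4
grasp_force: 50.2
```

Call:
servo_tool(
  increments=[
    [0,0,0.1,0,0,0],
    [0,0,0.2,0,0,0],
    [0,0,0.4,0,0,0],
    [0,0,0,0,0,0],
  ],
)

```text
clock: 25.3
position: [555.6, -306.9, 50.6]
orientation: [1.958, 2.455, 0.0]
ft_force: [0.2, 0.2, -1.5]
opening: 30.8
grasp_force: 49.5
```

Black is held. Lifting it over the vice and carrying it to its pocket at about (543,274).

Call:
servo_tool(
  increments=[
    [0,0,0.6,0,0,0],
    [0,0,0.9,0,0,0],
    [0,0,0.9,0,0,0],
    [0,0,0.9,0,0,0],
    [0,0,0.7,0,0,0],
    [0,0.4,0.2,0,0,0.007],
    [0,0.8,0,0,0,0.007],
    [0,1,0,0,0,0.007],
    [0,1,0,0,0,0.007],
    [0,1,0,0,0,0.007],
    [0,1,0,0,0,0.007],
    [0,1,0,0,0,0.007],
  ],
)

```text
clock: 26.5
position: [554.4, -180.1, 133.1]
orientation: [-1.553, -2.73, 0.0]
ft_force: [-0.4, 0.2, -1.2]
opening: 30.7
grasp_force: 49.7
```

Call:
servo_tool(
  increments=[
    [-0.05,1,0,0,0,0.007],
    [-0.05,1,0,0,0,0.007],
    [-0.05,1,0,0,0,0.007],
    [-0.05,1,0,0,0,0.007],
    [-0.05,1,0,0,0,0.007],
    [-0.05,1,0,0,0,0.007],
    [-0.05,1,0,0,0,0.007],
    [-0.05,1,0,0,0,0.007],
    [-0.05,1,0,0,0,0.007],
    [-0.05,1,0,0,0,0.007],
    [-0.05,1,0,0,0,0.007],
    [-0.05,1,0,0,0,0.007],
  ],
)

```text
clock: 27.7
position: [541.7, 59.6, 133.1]
orientation: [-0.787, -3.041, 0.0]
ft_force: [-0.1, 0.1, -0.7]
opening: 30.4
grasp_force: 49.7
```

Call:
servo_tool(
  increments=[
    [0,1,0,0,0,0.007],
    [0,1,0,0,0,0.007],
    [0,1,0,0,0,0.007],
    [0,1,0,0,0,0.007],
    [0,1,0,0,0,0.007],
    [0,1,0,0,0,0.007],
    [0,1,0,0,0,0.007],
    [0,1,0,0,0,0.007],
    [0,1,0,0,0,0.007],
    [0,0.9,0,0,0,0.007],
    [0,0.5,0,0,0,0.005],
    [0,0,0,0,0,0],
  ],
)

```text
clock: 28.9
position: [542.4, 266.9, 133.1]
orientation: [-0.058, -3.141, 0.0]
ft_force: [0.5, 0.8, -0.4]
opening: 30.1
grasp_force: 49.6
```

```bash
python3 -c "
from h import *
tool()"
```

```text
t 28.9 pos [542.4 266.9 133.1] close-axis deg 87.9 tilt [-0. -0. -1.] q [ 0.46  0.4   0.04  1.21 -0.    0.49] open 30.1 F [ 0.5  0.8 -0.4] 49.6
```

Call:
servo_tool(
  increments=[
    [0.03,0.38,-0.5,0,0,0.0075],
    [0,0,-1,0,0,0],
    [0,0,-1,0,0,0],
    [0,0,-1,0,0,0],
    [0,0,-1,0,0,0],
    [0,0,-0.8,0,0,0],
    [0,0,-0.6,0,0,0],
    [0,0,-0.5,0,0,0],
    [0,0,-0.3,0,0,0],
    [0,0,0,0,0,0],
  ],
)

```text
clock: 29.9
position: [543.3, 272.7, -1.2]
orientation: [0.011, -3.141, 0.001]
ft_force: [1.0, -0.5, -1.0]
opening: 30.7
grasp_force: 49.7
```

Call:
servo_tool(
  increments=[
    [0,0,-0.1,0,0,0],
    [0,0,-0.1,0,0,0],
    [0,0,0,0,0,0],
  ],
)

```text
clock: 30.2
position: [543.7, 273.1, -4.5]
orientation: [-0.011, 3.141, 0.0]
ft_force: [-1.1, -0.0, -1.0]
opening: 30.4
grasp_force: 49.7
```

Call:
servo_tool(
  increments=[
    [0,0.06,-0.1,0,0,0],
    [0,0,-0.1,0,0,0],
    [0,0,0,0,0,0],
  ],
)

```text
clock: 30.5
position: [543.3, 274.3, -8.8]
orientation: [0.012, -3.141, 0.0]
ft_force: [-0.8, 0.9, -0.8]
opening: 30.2
grasp_force: 49.8
```

Call:
servo_tool(
  increments=[
    [0,0,-0.06,0,0,0],
    [0,0,0,0,0,0],
  ],
)

```text
clock: 30.7
position: [543.1, 274.3, -9.7]
orientation: [0.012, -3.141, -0.0]
ft_force: [-4.2, 0.4, 4.3]
opening: 30.5
grasp_force: 50.3
```

Call:
servo_tool(
  increments=[
    [0,0,0,0,0,0],
    [0,0,0,0,0,0],
    [0,0,0,0,0,0],
    [0,0,0,0,0,0],
    [0,0,0.5,0,0,0],
    [0,0,1,0,0,0],
    [0,0,1,0,0,0],
    [0,0,1,0,0,0],
    [0,0,1,0,0,0],
    [0,0,1,0,0,0],
    [0,0,1,0,0,0],
    [0,0,0.5,0,0,0],
  ],
  hand=0.75,
)

```text
clock: 31.9
position: [544.3, 274.6, 132.7]
orientation: [-0.011, 3.139, 0.002]
ft_force: [0.5, 0.3, -0.1]
opening: 64.1
grasp_force: 0.0
```

Call:
servo_tool(
  increments=[
    [-0.12,-1,0,0,0,-0.0074],
    [-0.12,-1,0,0,0,-0.0074],
    [-0.12,-1,0,0,0,-0.0074],
    [-0.12,-1,0,0,0,-0.0074],
    [-0.12,-1,0,0,0,-0.0074],
    [-0.12,-1,0,0,0,-0.0074],
    [-0.12,-1,0,0,0,-0.0074],
    [-0.12,-1,0,0,0,-0.0074],
    [-0.12,-1,0,0,0,-0.0074],
    [-0.12,-1,0,0,0,-0.0074],
    [-0.12,-1,0,0,0,-0.0074],
    [-0.12,-1,0,0,0,-0.0074],
  ],
)

```text
clock: 33.1
position: [513.1, 32.0, 129.2]
orientation: [-0.861, -3.019, 0.002]
ft_force: [-0.0, 0.5, -0.1]
opening: 63.9
grasp_force: 0.0
```

Call:
servo_tool(
  increments=[
    [-0.12,-1,0,0,0,-0.0074],
    [-0.12,-1,0,0,0,-0.0074],
    [-0.12,-1,0,0,0,-0.0074],
    [-0.12,-1,0,0,0,-0.0074],
    [-0.12,-1,0,0,0,-0.0074],
    [-0.12,-1,0,0,0,-0.0074],
    [-0.12,-1,0,0,0,-0.0074],
    [-0.12,-1,0,0,0,-0.0074],
    [-0.12,-1,0,0,0,-0.0074],
    [-0.12,-1,0,0,0,-0.0074],
    [-0.12,-1,0,0,0,-0.0074],
    [-0.12,-1,0,0,0,-0.0074],
  ],
)

```text
clock: 34.3
position: [483.8, -207.2, 129.2]
orientation: [-1.659, -2.665, 0.001]
ft_force: [0.7, -0.3, 0.1]
opening: 64.2
grasp_force: 0.0
```

Call:
servo_tool(
  increments=[
    [-0.12,-1,0,0,0,-0.0074],
    [-0.12,-1,0,0,0,-0.0074],
    [-0.12,-1,0,0,0,-0.0074],
    [-0.12,-1,0,0,0,-0.0074],
    [-0.1,-1,0,0,0,-0.0074],
    [-0.1,-0.7,0,0,0,-0.0074],
    [0,0,0,0,0,0],
    [0,0,0,0,0,0],
  ],
)

```text
clock: 35.1
position: [471.4, -319.8, 129.7]
orientation: [-2.01, -2.413, -0.0]
ft_force: [0.6, -0.4, -0.7]
opening: 64.1
grasp_force: 0.0
```

Run:
```python
from h import *
tool()
f=grab('top');P=xyz(f)
m=(abs(P[...,2]-26)<7)&(abs(P[...,1]-274)<40)&(abs(P[...,0]-543)<60);q=P[m]
print('black',len(q),np.median(q[:,2]),cv2.minAreaRect(q[:,:2].astype(np.float32)))
cv2.imwrite('pics/k.png',cv2.resize(f['image'][190:265,135:240],None,fx=5,fy=5,interpolation=cv2.INTER_CUBIC))
```

```text
t 35.1 pos [ 471.4 -319.8  129.7] close-axis deg 10.4 tilt [-0.001  0.001 -1.   ] q [-0.6   0.35 -0.05  1.17  0.    0.79] open 64.1 F [ 0.6 -0.4 -0.7] 0.0
black 185 25.415639157051057 ((541.4087524414062, 274.4159240722656), (117.21175384521484, 74.17122650146484), 1.6089998483657837)
```

View pics/k.png

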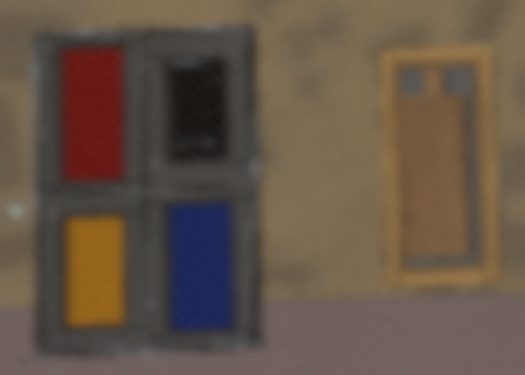

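Black sits in its pocket (top at z 25.4, 26 expected). Gold next.

Call:
servo_tool(
  increments=[
    [0.05,0,-0.5,0,0,0],
    [0,0,-1,0,0,0],
    [0,0,-1,0,0,0],
    [0,0,-0.9,0,0,0],
    [0,0,-0.7,0,0,0],
    [0,0,-0.5,0,0,0],
    [0,0,-0.3,0,0,0],
    [0,0,0,0,0,0],
    [0,0,0,0,0,0],
  ],
)

```text
clock: 36.05
position: [473.7, -319.8, 32.5]
orientation: [2.008, 2.415, 0.0]
ft_force: [-0.2, -0.3, 1.5]
opening: 64.2
grasp_force: 0.0
```

Call:
servo_tool(
  increments=[
    [0,0,0,0,0,0],
    [0,0,0,0,0,0],
    [0,0,0,0,0,0],
    [0,0,0,0,0,0],
    [0,0,0,0,0,0],
    [0,0,0,0,0,0],
    [0,0,0,0,0,0],
  ],
  hand=0.25,
)

```text
clock: 36.75
position: [473.5, -320.1, 33.0]
orientation: [2.009, 2.414, -0.0]
ft_force: [-1.6, 1.1, 5.6]
opening: 30.2
grasp_force: 49.9
```

Call:
servo_tool(
  increments=[
    [0,0,0.1,0,0,0],
    [0,0,0.2,0,0,0],
    [0,0,0.4,0,0,0],
    [0,0,0,0,0,0],
  ],
)

```text
clock: 37.15
position: [474.0, -320.2, 47.4]
orientation: [2.008, 2.414, 0.0]
ft_force: [-1.2, -0.9, -0.8]
opening: 30.8
grasp_force: 49.7
```

Call:
servo_tool(
  increments=[
    [0,0,0.6,0,0,0],
    [0,0,0.9,0,0,0],
    [0,0,0.9,0,0,0],
    [0,0,0.9,0,0,0],
    [0,0,0.7,0,0,0],
    [-0.07,0.4,0.2,0,0,0.0066],
    [-0.07,0.8,0,0,0,0.0066],
    [-0.07,1,0,0,0,0.0066],
    [-0.07,1,0,0,0,0.0066],
    [-0.07,1,0,0,0,0.0066],
    [-0.07,1,0,0,0,0.0066],
    [-0.07,1,0,0,0,0.0066],
  ],
)

```text
clock: 38.35
position: [462.7, -193.4, 129.8]
orientation: [-1.633, -2.682, 0.0]
ft_force: [0.6, 0.5, -1.4]
opening: 30.8
grasp_force: 49.7
```

Call:
servo_tool(
  increments=[
    [-0.07,1,0,0,0,0.0066],
    [-0.07,1,0,0,0,0.0066],
    [-0.07,1,0,0,0,0.0066],
    [-0.07,1,0,0,0,0.0066],
    [-0.07,1,0,0,0,0.0066],
    [-0.07,1,0,0,0,0.0066],
    [-0.07,1,0,0,0,0.0066],
    [-0.07,1,0,0,0,0.0066],
    [-0.07,1,0,0,0,0.0066],
    [-0.07,1,0,0,0,0.0066],
    [-0.07,1,0,0,0,0.0066],
    [-0.07,1,0,0,0,0.0066],
  ],
)

```text
clock: 39.55
position: [445.2, 46.0, 129.8]
orientation: [-0.922, -3.002, 0.0]
ft_force: [0.6, -1.0, -1.9]
opening: 30.4
grasp_force: 49.7
```

Call:
servo_tool(
  increments=[
    [-0.07,1,0,0,0,0.0066],
    [-0.07,1,0,0,0,0.0066],
    [-0.07,1,0,0,0,0.0066],
    [-0.07,1,0,0,0,0.0066],
    [-0.07,1,0,0,0,0.0066],
    [-0.07,1,0,0,0,0.0066],
    [-0.07,1,0,0,0,0.0066],
    [-0.07,1,0,0,0,0.0066],
    [-0.07,1,0,0,0,0.0066],
    [-0.07,1,0,0,0,0.0066],
    [-0.07,1,0,0,0,0.0066],
    [-0.07,1,0,0,0,0.0066],
  ],
)

```text
clock: 40.75
position: [428.1, 285.3, 129.8]
orientation: [-0.154, -3.137, 0.001]
ft_force: [-0.0, 0.0, -1.4]
opening: 30.2
grasp_force: 49.7
```

Call:
servo_tool(
  increments=[
    [0,1,0,0,0,0.006],
    [0,1,0,0,0,0.006],
    [0,0.9,0,0,0,0.006],
    [0,0.5,0,0,0,0],
    [0,0,0,0,0,0],
    [0,0,0,0,0,0],
  ],
)

```text
clock: 41.35
position: [429.5, 351.9, 130.0]
orientation: [0.017, -3.141, 0.001]
ft_force: [-0.6, -1.4, -1.5]
opening: 30.7
grasp_force: 49.7
```

```bash
python3 -c "
from h import *
tool()"
```

```text
t 41.35 pos [429.5 351.9 130. ] close-axis deg 90.6 tilt [-0.    -0.001 -1.   ] q [ 0.69  0.32 -0.09  1.16 -0.    0.68] open 30.7 F [-0.6 -1.4 -1.5] 49.7
```

Call:
servo_tool(
  increments=[
    [-0.16,-0.02,-0.5,0,0,0],
    [0,0,-1,0,0,0],
    [0,0,-1,0,0,0],
    [0,0,-1,0,0,0],
    [0,0,-1,0,0,0],
    [0,0,-0.8,0,0,0],
    [0,0,-0.6,0,0,0],
    [0,0,-0.4,0,0,0],
    [0,0,-0.2,0,0,0],
    [0,0,0,0,0,0],
  ],
)

```text
clock: 42.35
position: [426.7, 351.6, -0.0]
orientation: [0.017, -3.141, 0.001]
ft_force: [-0.5, 0.4, -2.0]
opening: 30.3
grasp_force: 49.7
```

Call:
servo_tool(
  increments=[
    [0,0,-0.1,0,0,0],
    [0,0,-0.1,0,0,0],
    [0,0,0,0,0,0],
  ],
)

```text
clock: 42.65
position: [426.9, 351.9, -3.7]
orientation: [-0.017, 3.141, 0.0]
ft_force: [0.2, 0.4, -1.0]
opening: 30.6
grasp_force: 49.7
```

Call:
servo_tool(
  increments=[
    [0,0,-0.1,0,0,0],
    [0,0,-0.07,0,0,0],
    [0,0,0,0,0,0],
  ],
)

```text
clock: 42.95
position: [426.5, 351.9, -7.3]
orientation: [0.017, -3.141, -0.0]
ft_force: [-2.0, 0.6, 0.8]
opening: 30.1
grasp_force: 50.0
```

Call:
servo_tool(
  increments=[
    [0,0,-0.06,0,0,0],
    [0,0,0,0,0,0],
  ],
)

```text
clock: 43.15
position: [426.4, 351.9, -7.8]
orientation: [0.017, -3.141, -0.001]
ft_force: [-4.8, -0.9, 8.5]
opening: 30.5
grasp_force: 50.8
```

Call:
servo_tool(
  increments=[
    [0,0,0,0,0,0],
    [0,0,0,0,0,0],
    [0,0,0,0,0,0],
    [0,0,0,0,0,0],
    [0,0,0.5,0,0,0],
    [0,0,1,0,0,0],
    [0,0,1,0,0,0],
    [0,0,1,0,0,0],
    [0,0,1,0,0,0],
    [0,0,1,0,0,0],
    [0,0,1,0,0,0],
    [0,0,0.5,0,0,0],
  ],
  hand=0.75,
)

```text
clock: 44.35
position: [427.4, 352.3, 134.0]
orientation: [-0.017, 3.139, 0.003]
ft_force: [0.4, 0.5, -0.5]
opening: 63.8
grasp_force: 0.0
```

Call:
servo_tool(
  increments=[
    [0.1,-1,0,0,0,-0.011],
    [0.1,-1,0,0,0,-0.011],
    [0.1,-1,0,0,0,-0.011],
    [0.1,-1,0,0,0,-0.011],
    [0.1,-1,0,0,0,-0.011],
    [0.1,-1,0,0,0,-0.011],
    [0.1,-1,0,0,0,-0.011],
    [0.1,-1,0,0,0,-0.011],
    [0.1,-1,0,0,0,-0.011],
    [0.1,-1,0,0,0,-0.011],
    [0.1,-1,0,0,0,-0.011],
    [0.1,-1,0,0,0,-0.011],
  ],
)

```text
clock: 45.55
position: [450.6, 111.0, 131.6]
orientation: [-1.254, -2.88, 0.0]
ft_force: [0.3, -0.5, -0.1]
opening: 64.2
grasp_force: 0.0
```

Call:
servo_tool(
  increments=[
    [0.1,-1,0,0,0,-0.011],
    [0.1,-1,0,0,0,-0.011],
    [0.1,-1,0,0,0,-0.011],
    [0.1,-1,0,0,0,-0.011],
    [0.1,-1,0,0,0,-0.011],
    [0.1,-1,0,0,0,-0.011],
    [0.1,-1,0,0,0,-0.011],
    [0.1,-1,0,0,0,-0.011],
    [0,0,0,0,0,0],
  ],
)

```text
clock: 46.45
position: [466.8, -49.8, 131.6]
orientation: [1.994, 2.428, -0.001]
ft_force: [0.8, 0.9, 0.1]
opening: 64.5
grasp_force: 0.0
```

Run:
```python
from h import *
tool()
f=grab('top');P=xyz(f)
m=(P[...,2]>32)&(P[...,2]<62)&(abs(P[...,1]+310)<70)&(abs(P[...,0]-510)<95)
n,l=cv2.connectedComponents(m.astype(np.uint8))
for j in range(1,n):
    q=P[l==j]
    if len(q)>40: q=q[abs(q[:,2]-np.median(q[:,2]))<6];print(len(q),np.median(q[:,2]),cv2.minAreaRect(q[:,:2].astype(np.float32)))
q=P[(abs(P[...,0]-426)<25)&(abs(P[...,1]-351)<10)];print('gold z',np.median(q[:,2]))
g=np.zeros((600,800,3),np.uint8);i=f['image']
g[:490,:420]=cv2.resize(i[180:250,305:365],(420,490),interpolation=cv2.INTER_CUBIC);g[:540,425:797]=cv2.resize(i[190:265,138:190],(372,540),interpolation=cv2.INTER_CUBIC)
cv2.imwrite('pics/l.png',g)
```

```text
t 46.45 pos [466.8 -49.8 131.6] close-axis deg 11.2 tilt [-0. -0. -1.] q [-0.11  0.18 -0.28  1.11 -0.    1.27] open 64.5 F [0.8 0.9 0.1] 0.0
227 53.13889961203932 ((554.430419921875, -306.65032958984375), (35.904842376708984, 90.31727600097656), 11.773862838745117)
222 47.71944262787258 ((471.4243469238281, -320.8577575683594), (35.528202056884766, 84.52668762207031), 9.341948509216309)
gold z 32.09288351272753
```

View pics/l.png

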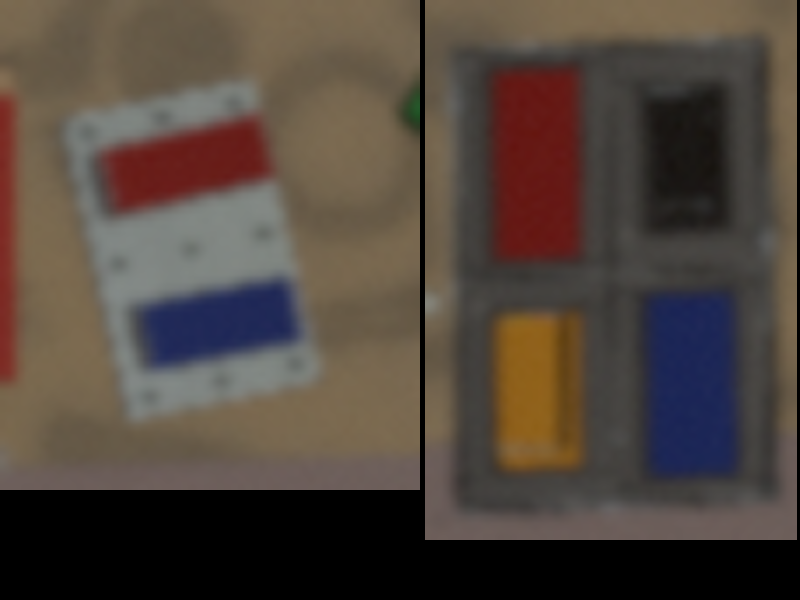

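Gold sits flat in its pocket (top z 32). Red is at (554,-307) and blue at (471,-321), tops at 52 and 47 as expected. Blue next.

Call:
servo_tool(
  increments=[
    [0.02,-1,0,0,0,-0.0003],
    [0.02,-1,0,0,0,-0.0003],
    [0.02,-1,0,0,0,-0.0003],
    [0.02,-1,0,0,0,-0.0003],
    [0.02,-1,0,0,0,-0.0003],
    [0.02,-1,0,0,0,-0.0003],
    [0.02,-1,0,0,0,-0.0003],
    [0.02,-1,0,0,0,-0.0003],
    [0.02,-1,0,0,0,-0.0003],
    [0.02,-1,0,0,0,-0.0003],
    [0.02,-1,0,0,0,0],
    [0.02,-1,0,0,0,0],
  ],
)

```text
clock: 47.7
position: [471.8, -288.0, 131.6]
orientation: [-2.009, -2.415, -0.0]
ft_force: [0.3, 0.2, -0.5]
opening: 63.8
grasp_force: 0.0
```

Call:
servo_tool(
  increments=[
    [0,-0.9,0,0,0,0],
    [0,-0.6,0,0,0,0],
    [0,0,-1,0,0,0],
    [0,0,-1,0,0,0],
    [0,0,-0.5,0,0,0],
    [0,0,0,0,0,0],
    [0,0,0,0,0,0],
  ],
)

```text
clock: 48.4
position: [471.8, -318.1, 82.0]
orientation: [2.011, 2.413, -0.0]
ft_force: [1.6, 0.4, 0.9]
opening: 64.2
grasp_force: 0.0
```

```bash
python3 -c "
from h import *
tool()"
```

```text
t 48.4 pos [ 471.8 -318.1   82. ] close-axis deg 10.4 tilt [ 0. -0. -1.] q [-0.59  0.38 -0.13  1.06 -0.    0.8 ] open 64.2 F [1.6 0.4 0.9] 0.0
```

Call:
servo_tool(
  increments=[
    [0,-0.13,-0.8,0,0,0],
    [0,0,-0.9,0,0,0],
    [0,0,-0.9,0,0,0],
    [0,0,-0.7,0,0,0],
    [0,0,-0.5,0,0,0],
    [0,0,-0.3,0,0,0],
    [0,0,0,0,0,0],
    [0,0,0,0,0,0],
  ],
)

```text
clock: 49.2
position: [472.0, -321.0, 0.2]
orientation: [2.011, 2.412, -0.0]
ft_force: [0.2, 0.1, 0.4]
opening: 64.1
grasp_force: 0.0
```

Call:
servo_tool(
  increments=[
    [0,0,0,0,0,0],
    [0,0,0,0,0,0],
    [0,0,0,0,0,0],
    [0,0,0,0,0,0],
    [0,0,0,0,0,0],
    [0,0,0,0,0,0],
    [0,0,0,0,0,0],
  ],
  hand=0.25,
  grip_force=60,
)

```text
clock: 49.9
position: [471.8, -321.1, 0.4]
orientation: [2.011, 2.412, -0.0]
ft_force: [-0.8, -0.1, 5.8]
opening: 34.7
grasp_force: 61.3
```

Call:
servo_tool(
  increments=[
    [0,0,0.1,0,0,0],
    [0,0,0.2,0,0,0],
    [0,0,0.4,0,0,0],
    [0,0,0,0,0,0],
  ],
)

```text
clock: 50.3
position: [472.2, -321.2, 14.7]
orientation: [2.011, 2.412, 0.0]
ft_force: [-0.3, -0.4, -2.2]
opening: 34.8
grasp_force: 60.3
```

Call:
servo_tool(
  increments=[
    [0,0,0.6,0,0,0],
    [0,0,0.95,0,0,0],
    [0,0,0.95,0,0,0],
    [0,0,0.95,0,0,0],
    [0,0,0.95,0,0,0],
    [0,0,0.95,0,0,0],
    [0,0,0.4,0,0,0],
    [-0.08,0.4,0,0,0,0.0075],
    [-0.08,0.8,0,0,0,0.0075],
    [-0.08,1,0,0,0,0.0075],
    [-0.08,1,0,0,0,0.0075],
    [-0.08,1,0,0,0,0.0075],
  ],
)

```text
clock: 51.5
position: [462.8, -234.5, 128.2]
orientation: [-1.709, -2.635, -0.0]
ft_force: [-0.2, -0.1, -3.1]
opening: 34.8
grasp_force: 60.3
```

Call:
servo_tool(
  increments=[
    [-0.08,1,0,0,0,0.0075],
    [-0.08,1,0,0,0,0.0075],
    [-0.08,1,0,0,0,0.0075],
    [-0.08,1,0,0,0,0.0075],
    [-0.08,1,0,0,0,0.0075],
    [-0.08,1,0,0,0,0.0075],
    [-0.08,1,0,0,0,0.0075],
    [-0.08,1,0,0,0,0.0075],
    [-0.08,1,0,0,0,0.0075],
    [-0.08,1,0,0,0,0.0075],
    [-0.08,1,0,0,0,0.0075],
    [-0.08,1,0,0,0,0.0075],
  ],
)

```text
clock: 52.7
position: [443.0, 5.1, 128.3]
orientation: [-0.905, -3.007, 0.0]
ft_force: [-0.2, -0.6, -3.4]
opening: 35.1
grasp_force: 60.3
```

Call:
servo_tool(
  increments=[
    [-0.08,1,0,0,0,0.0075],
    [-0.08,1,0,0,0,0.0075],
    [-0.08,1,0,0,0,0.0075],
    [-0.08,1,0,0,0,0.0075],
    [-0.08,1,0,0,0,0.0075],
    [-0.08,1,0,0,0,0.0075],
    [-0.08,1,0,0,0,0.0075],
    [-0.08,1,0,0,0,0.0075],
    [-0.08,1,0,0,0,0.0075],
    [-0.08,1,0,0,0,0.0075],
    [-0.08,1,0,0,0,0.0075],
    [-0.08,1,0,0,0,0.0075],
  ],
)

```text
clock: 53.9
position: [423.3, 244.4, 128.2]
orientation: [-0.03, -3.14, 0.001]
ft_force: [0.3, -0.6, -2.2]
opening: 34.4
grasp_force: 60.3
```

Call:
servo_tool(
  increments=[
    [0,1,0,0,0,0.005],
    [0,0.5,0,0,0,0],
    [0,0,0,0,0,0],
    [0,0,0,0,0,0],
  ],
)

```text
clock: 54.3
position: [424.4, 272.9, 128.4]
orientation: [0.013, -3.141, 0.001]
ft_force: [-0.4, -0.7, -2.2]
opening: 34.8
grasp_force: 60.3
```

```bash
python3 -c "
from h import *
tool()"
```

```text
t 54.3 pos [424.4 272.9 128.4] close-axis deg 90.5 tilt [-0.001 -0.001 -1.   ] q [ 0.57  0.24 -0.21  1.12 -0.    0.56] open 34.8 F [-0.4 -0.7 -2.2] 60.3
```

Call:
servo_tool(
  increments=[
    [0.135,0.02,-0.5,0,0,0],
    [0,0,-1,0,0,0],
    [0,0,-1,0,0,0],
    [0,0,-1,0,0,0],
    [0,0,-1,0,0,0],
    [0,0,-0.8,0,0,0],
    [0,0,-0.6,0,0,0],
    [0,0,-0.4,0,0,0],
    [0,0,-0.1,0,0,0],
    [0,0,0,0,0,0],
  ],
)

```text
clock: 55.3
position: [428.0, 273.5, 0.6]
orientation: [-0.012, 3.142, -0.0]
ft_force: [-0.8, -0.5, -2.6]
opening: 34.9
grasp_force: 60.3
```

Call:
servo_tool(
  increments=[
    [0,0,-0.1,0,0,0],
    [0,0,-0.1,0,0,0],
    [0,0,0,0,0,0],
  ],
)

```text
clock: 55.6
position: [427.8, 273.8, -3.3]
orientation: [-0.012, 3.141, 0.0]
ft_force: [-0.9, 0.5, -1.8]
opening: 34.6
grasp_force: 60.5
```

Call:
servo_tool(
  increments=[
    [0,0,-0.07,0,0,0],
    [0,0,0,0,0,0],
  ],
)

```text
clock: 55.8
position: [427.3, 273.8, -4.6]
orientation: [0.013, -3.141, -0.0]
ft_force: [-4.8, 0.7, 1.7]
opening: 34.8
grasp_force: 61.0
```

Call:
servo_tool(
  increments=[
    [0,0,-0.05,0,0,0],
    [0,0,0,0,0,0],
  ],
)

```text
clock: 56.0
position: [427.1, 273.8, -5.4]
orientation: [0.013, -3.141, -0.001]
ft_force: [-8.1, 1.0, 7.8]
opening: 35.0
grasp_force: 61.8
```

Call:
servo_tool(
  increments=[
    [0,0,0,0,0,0],
    [0,0,0,0,0,0],
    [0,0,0,0,0,0],
    [0,0,0,0,0,0],
    [0,0,0.5,0,0,0],
    [0,0,1,0,0,0],
    [0,0,1,0,0,0],
    [0,0,1,0,0,0],
    [0,0,1,0,0,0],
    [0,0,1,0,0,0],
    [0,0,1,0,0,0],
    [0,0,0.3,0,0,0],
  ],
  hand=0.75,
)

```text
clock: 57.2
position: [428.9, 274.2, 132.7]
orientation: [-0.012, 3.139, 0.003]
ft_force: [0.5, -0.3, -0.1]
opening: 63.9
grasp_force: 0.0
```

Call:
servo_tool(
  increments=[
    [0.22,-1,0,0,0,-0.0078],
    [0.22,-1,0,0,0,-0.0078],
    [0.22,-1,0,0,0,-0.0078],
    [0.22,-1,0,0,0,-0.0078],
    [0.22,-1,0,0,0,-0.0078],
    [0.22,-1,0,0,0,-0.0078],
    [0.22,-1,0,0,0,-0.0078],
    [0.22,-1,0,0,0,-0.0078],
    [0.22,-1,0,0,0,-0.0078],
    [0.22,-1,0,0,0,-0.0078],
    [0.22,-1,0,0,0,-0.0078],
    [0.22,-1,0,0,0,-0.0078],
  ],
)

```text
clock: 58.4
position: [480.5, 32.7, 129.9]
orientation: [-0.902, -3.009, 0.001]
ft_force: [-0.1, -0.5, -0.3]
opening: 63.9
grasp_force: 0.0
```

Call:
servo_tool(
  increments=[
    [0.22,-1,0,0,0,-0.0078],
    [0.22,-1,0,0,0,-0.0078],
    [0.22,-1,0,0,0,-0.0078],
    [0.22,-1,0,0,0,-0.0078],
    [0.22,-1,0,0,0,-0.0078],
    [0.22,-1,0,0,0,-0.0078],
    [0.22,-1,0,0,0,-0.0078],
    [0.22,-1,0,0,0,-0.0078],
    [0.22,-1,0,0,0,-0.0078],
    [0.22,-1,0,0,0,-0.0078],
    [0.22,-1,0,0,0,-0.0078],
    [0.22,-1,0,0,0,-0.0078],
  ],
)

```text
clock: 59.6
position: [533.3, -207.2, 129.8]
orientation: [-1.735, -2.618, 0.0]
ft_force: [-0.1, -0.5, -0.1]
opening: 64.3
grasp_force: 0.0
```

Call:
servo_tool(
  increments=[
    [0.22,-1,0,0,0,-0.0078],
    [0.22,-1,0,0,0,-0.0078],
    [0.22,-1,0,0,0,-0.0078],
    [0.22,-1,0,0,0,-0.0078],
    [0.22,-0.8,0,0,0,0],
    [0,0,0,0,0,0],
    [0,0,0,0,0,0],
  ],
)

```text
clock: 60.3
position: [555.1, -302.4, 129.6]
orientation: [-1.981, -2.437, 0.0]
ft_force: [-0.5, -0.1, 0.3]
opening: 64.1
grasp_force: 0.0
```

Run:
```python
from h import *
tool()
f=grab('top');P=xyz(f)
for n,x,y in(('blue',427,273),('gold',426,351),('black',543,274)):
    q=P[(abs(P[...,0]-x)<25)&(abs(P[...,1]-y)<11)];print(n,np.median(q[:,2]),np.linalg.lstsq(np.c_[q[:,:2]-[x,y],np.ones(len(q))],q[:,2],rcond=None)[0].round(3))
```

```text
t 60.3 pos [ 555.1 -302.4  129.6] close-axis deg 11.8 tilt [-0.001  0.001 -1.   ] q [-0.5   0.45  0.12  1.23  0.    0.87] open 64.1 F [-0.5 -0.1  0.3] 0.0
blue 41.69967377045476 [2.4000e-02 2.9000e-02 4.1513e+01]
gold 30.678866034692817 [-2.2000e-02  3.0000e-02  3.0835e+01]
black 26.818298200195294 [1.2000e-02 4.9000e-02 2.7098e+01]
```

Blue, gold and black are at their expected heights and level. Red next.

Call:
servo_tool(
  increments=[
    [-0.03,-0.21,-0.5,0,0,0],
    [0,0,-1,0,0,0],
    [0,0,-1,0,0,0],
    [0,0,-1,0,0,0],
    [0,0,-1,0,0,0],
    [0,0,-0.8,0,0,0],
    [0,0,-0.6,0,0,0],
    [0,0,-0.4,0,0,0],
    [0,0,-0.05,0,0,0],
    [0,0,0,0,0,0],
    [0,0,0,0,0,0],
  ],
)

```text
clock: 61.45
position: [555.4, -306.8, 3.9]
orientation: [1.98, 2.438, 0.0]
ft_force: [-0.6, -0.1, -0.2]
opening: 63.6
grasp_force: 0.0
```

Call:
servo_tool(
  increments=[
    [0,0,0,0,0,0],
    [0,0,0,0,0,0],
    [0,0,0,0,0,0],
    [0,0,0,0,0,0],
    [0,0,0,0,0,0],
    [0,0,0,0,0,0],
    [0,0,0,0,0,0],
  ],
  hand=0.25,
)

```text
clock: 62.15
position: [555.1, -306.9, 4.0]
orientation: [1.98, 2.438, -0.0]
ft_force: [0.0, 0.6, 5.3]
opening: 34.6
grasp_force: 62.0
```

Call:
servo_tool(
  increments=[
    [0,0,0.1,0,0,0],
    [0,0,0.2,0,0,0],
    [0,0,0.4,0,0,0],
    [0,0,0,0,0,0],
  ],
)

```text
clock: 62.55
position: [555.5, -306.9, 18.4]
orientation: [1.98, 2.437, 0.0]
ft_force: [0.5, -0.3, -2.1]
opening: 34.7
grasp_force: 61.0
```

```bash
python3 -c "
from h import *
tool()"
```

```text
t 62.55 pos [ 555.5 -306.9   18.4] close-axis deg 11.8 tilt [ 0.001 -0.001 -1.   ] q [-0.5   0.53 -0.05  0.98 -0.    0.86] open 34.7 F [ 0.5 -0.3 -2.1] 61.0
```

Call:
servo_tool(
  increments=[
    [0,0,0.6,0,0,0],
    [0,0,1,0,0,0],
    [0,0,1,0,0,0],
    [0,0,1,0,0,0],
    [0,0,1,0,0,0],
    [0,0,1,0,0,0],
    [0,0,0.5,0,0,0],
    [-0.02,0.4,0,0,0,0.0068],
    [-0.02,0.8,0,0,0,0.0068],
    [-0.02,1,0,0,0,0.0068],
    [-0.02,1,0,0,0,0.0068],
    [-0.02,1,0,0,0,0.0068],
  ],
)

```text
clock: 63.75
position: [552.4, -220.2, 138.8]
orientation: [-1.704, -2.638, 0.0]
ft_force: [0.5, -0.6, -3.1]
opening: 34.9
grasp_force: 61.0
```

Call:
servo_tool(
  increments=[
    [-0.02,1,0,0,0,0.0068],
    [-0.02,1,0,0,0,0.0068],
    [-0.02,1,0,0,0,0.0068],
    [-0.02,1,0,0,0,0.0068],
    [-0.02,1,0,0,0,0.0068],
    [-0.02,1,0,0,0,0.0068],
    [-0.02,1,0,0,0,0.0068],
    [-0.02,1,0,0,0,0.0068],
    [-0.02,1,0,0,0,0.0068],
    [-0.02,1,0,0,0,0.0068],
    [-0.02,1,0,0,0,0.0068],
    [-0.02,1,0,0,0,0.0068],
  ],
)

```text
clock: 64.95
position: [547.0, 19.6, 139.0]
orientation: [-0.979, -2.985, 0.0]
ft_force: [0.1, 0.3, -2.5]
opening: 34.8
grasp_force: 60.9
```

Call:
servo_tool(
  increments=[
    [-0.02,1,0,0,0,0.0068],
    [-0.02,1,0,0,0,0.0068],
    [-0.02,1,0,0,0,0.0068],
    [-0.02,1,0,0,0,0.0068],
    [-0.02,1,0,0,0,0.0068],
    [-0.02,1,0,0,0,0.0068],
    [-0.02,1,0,0,0,0.0068],
    [-0.02,1,0,0,0,0.0068],
    [-0.02,1,0,0,0,0.0068],
    [-0.02,1,0,0,0,0.0068],
    [-0.02,1,0,0,0,0.0068],
    [-0.02,1,0,0,0,0.0068],
  ],
)

```text
clock: 66.15
position: [541.7, 259.3, 139.0]
orientation: [-0.19, -3.135, 0.0]
ft_force: [0.8, 0.1, -3.1]
opening: 34.7
grasp_force: 60.9
```

Call:
servo_tool(
  increments=[
    [0,1,0,0,0,0.0054],
    [0,1,0,0,0,0.0054],
    [0,1,0,0,0,0.0054],
    [0,1,0,0,0,0.0054],
    [0,0.77,0,0,0,0],
    [0,0,0,0,0,0],
    [0,0,0,0,0,0],
  ],
)

```text
clock: 66.85
position: [543.1, 353.0, 138.9]
orientation: [0.016, -3.141, 0.001]
ft_force: [0.3, -0.4, -2.8]
opening: 35.0
grasp_force: 60.9
```

```bash
python3 -c "
from h import *
tool()"
```

```text
t 66.85 pos [543.1 353.  138.9] close-axis deg 90.6 tilt [-0.    -0.001 -1.   ] q [ 0.58  0.48  0.18  1.27 -0.    0.57] open 35.0 F [ 0.3 -0.4 -2.8] 60.9
```

Down to about z 4 first (−135), then gently.

Call:
servo_tool(
  increments=[
    [-0.02,-0.02,-0.5,0,0,0],
    [0,0,-1,0,0,0],
    [0,0,-1,0,0,0],
    [0,0,-1,0,0,0],
    [0,0,-1,0,0,0],
    [0,0,-1,0,0,0],
    [0,0,-0.7,0,0,0],
    [0,0,-0.4,0,0,0],
    [0,0,-0.15,0,0,0],
    [0,0,0,0,0,0],
  ],
)

```text
clock: 67.85
position: [542.9, 352.0, 4.1]
orientation: [0.015, -3.141, 0.0]
ft_force: [-0.2, 1.0, -2.0]
opening: 34.5
grasp_force: 60.9
```

Call:
servo_tool(
  increments=[
    [0,0,-0.1,0,0,0],
    [0,0,-0.1,0,0,0],
    [0,0,0,0,0,0],
  ],
)

```text
clock: 68.15
position: [542.9, 352.5, 0.3]
orientation: [-0.016, 3.141, 0.0]
ft_force: [0.9, 0.2, -2.6]
opening: 34.8
grasp_force: 60.9
```

Call:
servo_tool(
  increments=[
    [0,0,-0.07,0,0,0],
    [0,0,0,0,0,0],
  ],
)

```text
clock: 68.35
position: [542.8, 352.5, -1.2]
orientation: [-0.016, 3.142, -0.0]
ft_force: [-0.2, 0.6, -2.8]
opening: 34.9
grasp_force: 60.9
```

Call:
servo_tool(
  increments=[
    [0,0,-0.07,0,0,0],
    [0,0,0,0,0,0],
  ],
)

```text
clock: 68.55
position: [543.0, 352.6, -2.0]
orientation: [-0.016, 3.141, 0.0]
ft_force: [-1.5, -0.5, 4.2]
opening: 34.8
grasp_force: 61.5
```

Call:
servo_tool(
  increments=[
    [0,0,0,0,0,0],
    [0,0,0,0,0,0],
    [0,0,0,0,0,0],
    [0,0,0,0,0,0],
    [0,0,0.5,0,0,0],
    [0,0,1,0,0,0],
    [0,0,1,0,0,0],
    [0,0,1,0,0,0],
    [0,0,1,0,0,0],
    [0,0,1,0,0,0],
    [0,0,1,0,0,0],
    [0,0,1,0,0,0],
  ],
  hand=0.75,
)

```text
clock: 69.75
position: [542.9, 352.4, 149.1]
orientation: [-0.016, 3.141, 0.0]
ft_force: [-0.0, -0.3, 0.1]
opening: 64.4
grasp_force: 0.0
```

Call:
servo_tool(
  increments=[
    [0,-1,0,0,0,0],
    [0,-1,0,0,0,0],
    [0,-1,0,0,0,0],
    [0,-1,0,0,0,0],
    [0,-1,0,0,0,-0.01],
    [0,-1,0,0,0,-0.01],
    [0,-1,0,0,0,-0.01],
    [0,-1,0,0,0,-0.01],
    [0,-1,0,0,0,-0.01],
    [0,-1,0,0,0,-0.01],
    [0,-1,0,0,0,-0.01],
    [0,-1,0,0,0,-0.01],
  ],
)

```text
clock: 70.95
position: [542.3, 110.4, 147.1]
orientation: [-0.771, -3.045, 0.001]
ft_force: [0.5, 0.2, -0.4]
opening: 64.0
grasp_force: 0.0
```

Call:
servo_tool(
  increments=[
    [0,-1,0,0,0,-0.01],
    [0,-1,0,0,0,-0.01],
    [0,-1,0,0,0,-0.01],
    [0,-1,0,0,0,-0.01],
    [0,-1,0,0,0,-0.01],
    [0,-1,0,0,0,-0.01],
    [0,-1,0,0,0,-0.01],
    [0,-1,0,0,0,-0.01],
    [0,-1,0,0,0,0],
    [0,-1,0,0,0,0],
    [0,0,0,0,0,0],
    [0,0,0,0,0,0],
  ],
)

```text
clock: 72.15
position: [542.1, -88.3, 147.2]
orientation: [-1.501, -2.759, 0.0]
ft_force: [0.3, -0.4, -0.6]
opening: 63.9
grasp_force: 0.0
```

Run:
```python
from h import *
tool()
f=grab('top');P=xyz(f)
for n,x,y,h in(('red',542.3,352.5,46),('blue',427,273.3,41),('gold',426.3,351.3,31),('black',543,274.5,26),('rail',495.6,93,50)):
    c=(abs(P[...,0]-x)<60)&(abs(P[...,1]-y)<(35));m=c&(abs(P[...,2]-h)<6)
    q=P[m];o=np.median(q[:,2]);r=cv2.minAreaRect(q[:,:2].astype(np.float32)) 
    k=q[(abs(q[:,0]-x)<25)&(abs(q[:,1]-y)<11)]
    print(n,o.round(1),np.round(r[0],1),np.round(r[1],1),round(r[2],1),'tilt',np.linalg.lstsq(np.c_[k[:,:2]-[x,y],np.ones(len(k))],k[:,2],rcond=None)[0].round(3))
cv2.imwrite('pics/m.png',cv2.resize(f['image'][190:265,135:240],None,fx=7,fy=7,interpolation=cv2.INTER_CUBIC))
```

```text
t 72.15 pos [542.1 -88.3 147.2] close-axis deg 32.9 tilt [-0.001  0.    -1.   ] q [-0.16  0.3  -0.07  1.2   0.    0.84] open 63.9 F [ 0.3 -0.4 -0.6] 0.0
red 47.1 [545.7 352.7] [35.5 88.2] 89.9 tilt [ 1.5000e-02 -4.4000e-02  4.7095e+01]
blue 41.6 [430.1 274.3] [34.5 80.4] 89.8 tilt [1.7000e-02 4.0000e-03 4.1172e+01]
gold 30.9 [429.7 351.7] [69.  31.9] 2.9 tilt [-1.0000e-03  2.6000e-02  3.1299e+01]
black 25.3 [542.3 274.1] [112.7  66.6] 1.8 tilt [-0.027  0.178 26.422]
rail 50.9 [493.9  95.8] [ 44.4 116.4] 89.0 tilt [3.8000e-02 2.1000e-02 5.0874e+01]
```

View pics/m.png

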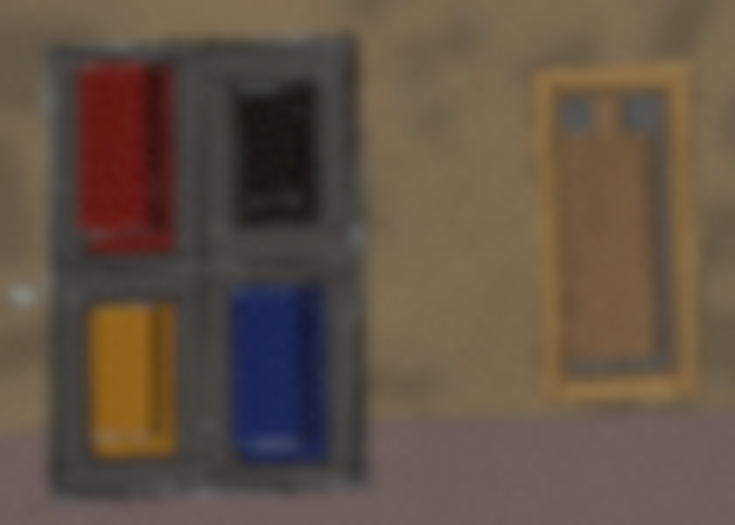

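All five lie in their places: red (125,155), black (277,153), gold (130,380), blue (280,370), rail (610,240). The tilt fit for black is noisy, so I'll average a few frames before handing in.

Run:
```python
from h import *
Z=[xyz(grab('top')) for _ in range(8)];P=np.median(Z,0)
for n,x,y in(('black',542,274),('red',542,352)):
    k=P[(abs(P[...,0]-x)<27)&(abs(P[...,1]-y)<12)];print(n,len(k),k[:,2].std(),np.linalg.lstsq(np.c_[k[:,:2]-[x,y],np.ones(len(k))],k[:,2],rcond=None)[0].round(3))
o=P[(abs(P[...,1]-274)<3)&(abs(P[...,0]-543)<60)];print([(int(a),int(c)) for a,_,c in o[np.argsort(o[:,0])]])
```

```text
black 100 4.160166956945453 [ 0.088 -0.037 26.177]
red 93 1.3105791764361319 [-3.0000e-03  2.6000e-02  4.6699e+01]
[(485, 1), (485, 3), (488, 17), (488, 16), (492, 15), (496, 12), (499, 15), (499, 17), (503, 12), (507, 7), (507, 4), (511, 7), (511, 3), (515, 7), (515, 6), (517, 24), (518, 26), (521, 26), (525, 27), (525, 25), (529, 26), (529, 24), (532, 26), (536, 26), (540, 25), (543, 27), (547, 27), (551, 27), (555, 25), (558, 24), (562, 29), (566, 26), (569, 27), (573, 28), (577, 28), (582, 13), (582, 11), (586, 13), (586, 13), (589, 15), (589, 14), (593, 13), (593, 14), (597, 16), (597, 13), (601, 15), (601, 13)]
```

```bash
python3 -c "
from rig import ctrl
print(ctrl.hand_in())"
```

```text
the job is handed in; nothing more can be done
None
```

I handed the job in after about 73 s of the 144 s, with nothing dropped; no verdict came back, but in the last camera check the rail lay flat in the tray and each block flat in the pocket of its colour, all let go.

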